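# Mix the board lacquer and ready the brush

### The arm

A 6-joint arm with a two-finger parallel gripper is mounted at the origin on the work surface. World frame = base frame: x ahead of the robot, y to its left, z up, the work surface at z = 0. Lengths are in m, angles in degrees, forces in N, time in s.
With the tool pointing down it reaches from about 0.4 to 0.825 m from the base axis. Payload 7 kg.
Tool frame: the origin (TCP) lies at the very end of the fingers, on their centre line; the grasp point (between the pads) lies 19 mm behind it; z points along the fingers, y is the line along which they close (so a half turn about z gives the same grasp; the last joint's range is limited). The gripper opens to 88 mm and grips with 3 to 60 N. Pads are 19 mm wide; open, the fingers measure 130 mm over their backs; the gripper's body (78 mm by 193 mm) begins 47 mm behind the grasp point.
Start: joints at [16.507, 20.546, 0.682, 0, -70.136, -16.507], TCP at [0.675, -0, 0.227] pointing down, gripper open.
Joint ranges: [-176.03, 176.03], [-82.01, 121.73], [-58.28, 71.71], [-173.87, 95.51], [-174.79, -0.11], [-173.66, 173.66]. Speed limits (degrees/s): [136.94, 136.94, 172.46, 180, 180, 180].

### API

Orientations are given as [roll, pitch, yaw] about the fixed x, y, z axes, in that order (R = Rz(yaw) Ry(pitch) Rx(roll)).
In Python, from plant import ctrl gives the robot as it stands.
- The arm moves only by the tool carry_out, never from a script. Its argument "deltas" is a list that holds one entry, the list of rows, each a list of 5 numbers: the shift along the tool's x, y, z scaled (see below), then the turn about the tool's z scaled (see below), then the opening, from -1 (shut) to 1 (fully open). A call has 1 to 5 rows; each row is the pose to reach, as a shift and turn from the pose commanded when the call began, along the tool's axes at that moment, turning the shorter way round; what a row does not reach only later rows make up. The controller multiplies each number of a shift by 20 cm and each number of a turn by 2 pi rad. A row lasts 1/10 s, in which the tool goes at most 50 mm and 8.59 degrees, less where a joint would pass 70% of its speed; a pose out of reach is approached as far as the arm can. A call with a number of a shift or a turn outside -1 to 1 is refused whole. A call with a gripper value outside its range is refused whole. The fingers move at their own pace and stop on an object; the grip force is fixed at half the most. Time passes only in rows, so rows that repeat a pose let the fingers close. It gives the time, the measured TCP pose, the force, the opening and the grip force at its end, in the units of the state.
- ctrl.get_obs(): the state, without advancing time (a new reading comes with each control period).
- ctrl.snapshot(name): name is "scene" or "side" or "wrist"; returns a dict with "color" (420x560x3 uint8, red, green, blue), "camera_matrix" (3x3 intrinsics, pixels), "R" (3x3) and "t" (3): a world point X has camera coordinates R X + t. Camera axes: x right, y down, z forward; pixel columns grow to the right and rows downward; lengths in m; the calibration is good to about 2 mm. The wrist camera is an equidistant fisheye: a pixel r from the principal point sees the ray r / f radians off the axis. A picture is of the moment at which its call begins. There is no depth.
- ctrl.close_job(): hands the job in; it is judged then, once.
Trained networks look in a picture, given as the dict that the camera call returned (one of the last four; its "shot" number tells which), for a name from the list of things; names that differ only in an ending like _2 or _b are one class to them, and where a whole thing is asked for, a point or a joint stands for the part that bears it (a point fixed in the world has none). Each returns a list of dicts, best first, with "p" (0 to 1); they miss things now and then, are a little off and sometimes report something else, mostly with a low value. They report only what shows in the picture. A call takes as long as a camera call. They do not tell look-alikes from the thing itself.
- ctrl.search_frame(picture, name): "centre" ([column, row] in pixels, amid what is visible of it).
- ctrl.silhouettes(picture, name): "mask" (420x560 bool, what is visible of it) and "centre" ([column, row] in pixels, amid what is visible of it).
- ctrl.spot_point(picture, name): "centre" ([column, row] in pixels: a listed point, or the origin of a listed thing).
The state is a dict: "clock": time; "joint_pos": joint angles; "qvel": joint speeds; "tau": joint torques, N m; "tool_pos": TCP position; "orientation": TCP orientation; "force": force on the tool from outside, world axes, zero at the start; "moment": the same for the moment, N m; "opening": finger opening in m; "gripper_force": force on a finger pad.
Only numpy, scipy, OpenCV 4.12 (cv2) and the standard library are available. Lean on these libraries where they do the work, as an engineer would, in place of code of your own. Each camera call takes 0.05 s, during which the arm holds its last target. There are 200 camera calls.

### The job

Mix the settled board lacquer: pick up the closed amber bottle with the red cap, turn it over until the cap points clearly downwards, then stand it back upright on its round black pad and let go (never drop it). Then draw the yellow-handled brush out of the aluminium holder, turn it to lie level, and keep hold of it with its bristle end over the green circuit board, all of the brush at least 10 cm above the bench; the program finishes while still holding the brush there. Leave the blue marker, the yellow meter and the spool as they are.

Things in the scene. Friction and masses are not known exactly. Their poses are not given: they have to be found in the camera images.
- bottle_center (a point): centre of the closed amber lacquer bottle, half-way up (50 mm above its underside); its z axis runs from underside to cap. 100 mm tall, about 150 g; cylindrical body of 48 mm diameter from 0 to 62 mm up with a pale label, then a shoulder, and a red cap of 31 mm diameter from 78 to 100 mm. It starts upright on the pad.
- pad: round black rubber pad on which the bottle stands, fixed, 90 mm in diameter, 6 mm thick; origin at the centre of its underside on the bench.
- brush_center (a point): centre of the brush, 60 mm above its foot; z axis from foot to bristles. 120 mm long, 30 g: round yellow handle, 14 mm thick, 0 to 88 mm from the foot; steel ferrule, 16 mm, to 102 mm; stiff black bristles to 120 mm. Starts upright (may lean 5 degrees), bristles up, loose in a hole of the holder, foot 12 mm above the bench; 87 mm stands out. Best gripped 65 to 80 mm from the foot.
- brush_tip (a point): the bristle end of the brush, on its axis, 60 mm beyond its centre.
- holder: fixed aluminium block, 60 mm along its x, 160 mm along its y, 45 mm high, origin at the centre of its underside. Two holes of 17 mm diameter and 33 mm depth at y = -50 and +50 mm in its frame; the brush stands in one, the marker in the other.
- marker_center (a point): centre of the blue marker with a white cap, half-way along it; 118 mm long, 14 mm thick (cap 16 mm), upright in the other hole of the holder; to be left there.
- board_mid (a point): centre of the upper face of the green circuit board, 34 mm above the bench; the board lies level in a fixed dark fixture and measures 100 mm along its x and 140 mm along its y; parts on it stand up to 15 mm higher.
- meter: yellow hand meter lying on the bench beyond the work, 130 mm along its x, 70 mm along its y, 38 mm high; origin at the centre of its underside; to be left alone.
- spool: small spool of bright solder wire with black flanges, standing on the bench beyond the work, 60 mm in diameter, 44 mm high; origin at the centre of its underside; to be left alone.
Things that resemble listed ones, but are neither listed nor needed, are in the scene too. Of the things that look like the holder, the middle-sized one is meant.

How it is judged (in metres and radians):
On the way, in this order (a step that is already met when the one before it is completed fails the run):
1. the closed bottle is held turned over in the air, its cap pointing clearly downwards (its axis more than 115 degrees from upright) (angle between bottle_center's own z axis and vertical above 2 rad and height (world z) of bottle_center above 0.08 m and contact force between bottle and the fingers above 0.5 N), for 0.2 s.
2. the bottle stands upright on its pad again and is let go (angle between bottle_center's own z axis and vertical below 0.12 rad and horizontal distance between bottle_center and pad below 0.03 m and height (world z) of bottle_center between 0.05 and 0.062 m and contact force between bottle and the fingers below 0.05 N and linear speed of bottle below 0.03 m/s), for 0.3 s.
3. the brush is drawn right out of the holder by the fingers (height (world z) of brush_center above 0.11 m and contact force between brush and the fingers above 0.5 N and contact force between brush and holder below 0.05 N), for 0.2 s.
At the end, for the whole second after the job is handed in: The fingers alone hold the brush still, level within 17 degrees, centre 100 mm and tip 95 mm or more above the bench, the tip over the board (within 60 mm of its middle in x, 80 mm in y); the bottle stands upright (7 degrees) on its pad within 30 mm of its centre, released, at rest (all of step 2 and angle between brush_center's own z axis and vertical between 1.27 and 1.87 rad and height (world z) of brush_center above 0.1 m and height (world z) of brush_tip above 0.095 m and x of brush_tip in the frame of board_mid between -0.06 and 0.06 m and y of brush_tip in the frame of board_mid between -0.08 and 0.08 m and contact force between brush and the fingers above 0.5 N and contact force between brush and holder below 0.05 N and contact force between brush and board below 0.05 N and contact force between brush and bottle below 0.05 N and linear speed of brush below 0.05 m/s); the arm keeps its last pose, push and grip.
It fails at once if the bottle is let go in the air (height (world z) of bottle_center above 0.078 m and contact force between bottle and the fingers below 0.02 N).
It fails at once if the brush is dropped on the bench (height (world z) of brush_center below 0.05 m).
It fails at once if the marker is taken out or knocked over (distance of marker_center from where it was at the start of the episode above 0.03 m).
It fails at once if the meter is disturbed (distance of meter from where it was at the start of the episode above 0.03 m).
It fails at once if the spool is disturbed (distance of spool from where it was at the start of the episode above 0.03 m).
It also fails if it takes over 67 s, if anything falls off the work surface, if the arm or the gripper's body presses on something with over 40 N, if the wrist force passes 120 N, or if a joint passes its speed limit or range.

## Working session

There is one attempt and no reset: what is moved stays moved. The work goes in short steps, Python scripts to look and compute and a tool call to move; the robot and the scene stay as the last step left them, time stands still between calls to the robot, and variables do not carry over. Pictures are saved under pics/ and viewed, at most 10 in all, crops included, and the job is handed in when it is done.

Besides the shell and the picture viewer there is one more tool, called after ">>>" by a JSON object that holds its "fn" and its "kwargs", one argument or row to a line. carry_out: Moves the arm, as the interface text tells. Its arguments: {"type":"object","properties":{"deltas":{"type":"array"}},"required":["deltas"]}

```bash
ls -la; mkdir -p pics
cat > h.py <<'E'
import numpy as np, cv2
from plant import ctrl
def save(p,n,crop=None,s=1):
    im=p["color"][:,:,::-1]
    if crop: a,b,c,d=crop; im=im[b:d,a:c]
    if s!=1: im=cv2.resize(im,None,fx=s,fy=s,interpolation=cv2.INTER_CUBIC)
    cv2.imwrite("pics/"+n+".png",im)
def proj(p,X,fish=False):
    c=p["R"]@np.asarray(X,float)+p["t"];K=p["camera_matrix"]
    if fish:
        r=np.hypot(c[0],c[1]);th=np.arctan2(r,c[2]);c=np.array([c[0]/r*th,c[1]/r*th,1])
    else: c=c/c[2]
    return (K@c)[:2]
def ray(p,px,fish=False):
    K=p["camera_matrix"];v=np.linalg.inv(K)@np.array([px[0],px[1],1.])
    if fish:
        r=np.hypot(v[0],v[1]); v=np.array([v[0]/r*np.sin(r),v[1]/r*np.sin(r),np.cos(r)]) if r>1e-9 else v
    o=-p["R"].T@p["t"];d=p["R"].T@v;return o,d/np.linalg.norm(d)
def atz(p,px,z,fish=False):
    o,d=ray(p,px,fish);return o+d*(z-o[2])/d[2]
def tri(rs):
    A=np.zeros((3,3));b=np.zeros(3)
    for o,d in rs:
        P=np.eye(3)-np.outer(d,d);A+=P;b+=P@o
    x=np.linalg.solve(A,b);return x,[np.linalg.norm((np.eye(3)-np.outer(d,d))@(x-o)) for o,d in rs]
E
python3 - <<'E'
from h import *
print(ctrl.get_obs())
S={n:ctrl.snapshot(n) for n in("scene","side","wrist")}
for n,p in S.items():
    save(p,n+"0"); print(n,p["camera_matrix"].tolist(),(-p["R"].T@p["t"]).round(3))
names="bottle_center pad brush_center brush_tip holder marker_center board_mid meter spool".split()
for k in names:
    for n,p in S.items():
        print(k,n,[(np.round(q["centre"]).tolist(),round(q["p"],2), atz(p,q["centre"],{"bottle_center":.056,"brush_center":.072,"brush_tip":.132,"marker_center":.071,"board_mid":.034}.get(k,0),n=="wrist").round(3).tolist()) for q in ctrl.spot_point(p,k)])
im=np.hstack([S["scene"]["color"],S["side"]["color"]])
E
```

```text
total 12
drwxr-xr-x  3 agent agent 4096 Nov 30 23:41 .
drwxr-xr-x 23 root  root  4096 Nov 30 23:41 ..
drwxr-xr-x  2 agent agent 4096 Nov 30 23:41 pics
{'clock': 0.0, 'joint_pos': array([ 1.65050345e+01,  2.05922128e+01,  6.34361081e-01, -1.79882931e-02,
       -7.01358312e+01, -1.65061598e+01]), 'qvel': array([-0.0344662 ,  0.12568192, -0.01451874,  0.01775854,  0.00726662,
       -0.09960231]), 'tau': array([-8.00930356e-04, -5.82726967e+01,  2.93058443e+01,  6.99745238e+00,
        6.93249181e-03, -2.06530804e-04]), 'tool_pos': array([ 6.74521471e-01, -5.95424889e-05,  2.25625075e-01]), 'orientation': array([ 1.79905373e+02, -1.04060900e-02, -9.00072429e+01]), 'force': array([ 0.45725386, -0.54825318, -0.16476601]), 'moment': array([0.01437593, 0.02243521, 0.0250806 ]), 'gripper_force': 0.0, 'opening': 0.08769269912005515}
scene [[544.6360979219445, 0.0, 288.391807917533], [0.0, 544.6360979219445, 205.1101248133954], [0.0, 0.0, 1.0]] [1.164 0.741 0.814]
side [[522.4554068151078, 0.0, 282.56651600845936], [0.0, 522.4554068151078, 207.29101424852678], [0.0, 0.0, 1.0]] [ 0.054 -0.527 
[... 1501 characters left out ...]
marker_center wrist [([341.0, 220.0], 0.62, [0.611, 0.021, 0.071]), ([242.0, 84.0], 0.17, [0.709, -0.113, 0.071])]
board_mid scene [([404.0, 297.0], 0.62, [0.515, 0.278, 0.034]), ([213.0, 248.0], 0.32, [0.733, -0.086, 0.034])]
board_mid side [([180.0, 166.0], 0.74, [0.503, 0.29, 0.034])]
board_mid wrist []
meter scene [([281.0, 327.0], 0.92, [0.735, 0.164, 0.0])]
meter side [([287.0, 156.0], 0.66, [0.742, 0.175, 0.0])]
meter wrist [([227.0, 310.0], 0.72, [0.746, 0.173, 0.0]), ([384.0, 121.0], 0.62, [0.547, -0.082, 0.0])]
spool scene [([212.0, 249.0], 0.75, [0.719, -0.118, 0.0])]
spool side [([370.0, 227.0], 0.85, [0.715, -0.121, 0.0])]
spool wrist [([242.0, 88.0], 0.8, [0.717, -0.118, 0.0])]
```

View pics/scene0.png

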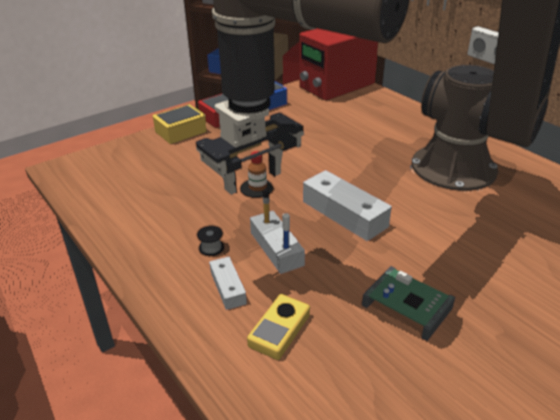

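View pics/side0.png

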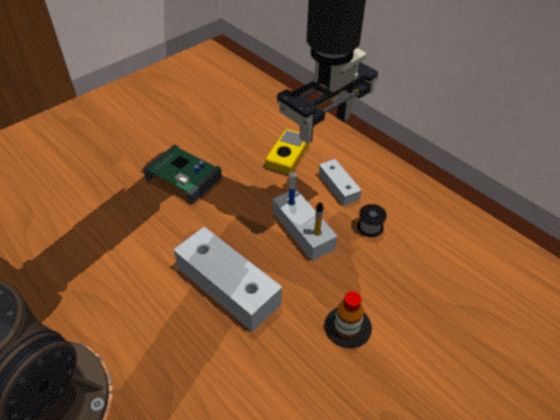

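Scene view: bottle on pad (257,175); holder candidates: large (345,203), middle with brush and marker (276,240), small (228,282). Board at (408,298), meter (281,325), spool (210,240). Brush at (266,207), marker (286,232). Lookalikes behind: yellow and blue boxes at the far edge (180,122), (268,97). I choose the middle block, whose ray positions agree in three views.

Only tool-z turns exist in the interface, so I need to see how an out-of-reach pose is handled, in free space.

>>> {"fn": "carry_out", "kwargs": {
  "deltas": [
    [[0,-0.25,-0.25,0,1],[0,-0.5,-0.5,0,1],[0,-0.75,-0.5,0,1],[0,-1,-0.5,0,1],[0,-1,-0.5,0,1]]
  ]
}}

```text
clock: 2.0
tool_pos: [0.877, -0.0002, 0.3266]
orientation: [-180.0, 0.0, -90.0]
force: [-0.0, 1.3, -1.1]
opening: 0.0877
gripper_force: 0.0
```

>>> {"fn": "carry_out", "kwargs": {
  "deltas": [
    [[0,-0.25,0,0,1],[0,-0.5,0,0,1],[0,-0.75,0,0,1],[0,-0.75,0,0,1],[0,-0.75,0,0,1]]
  ]
}}

```text
clock: 2.5
tool_pos: [0.9742, -0.0002, 0.3002]
orientation: [-177.3, -0.3, -90.0]
force: [-0.0, 0.4, 1.4]
opening: 0.0877
gripper_force: 0.0
```

```bash
python3 -c "
from h import *
o=ctrl.get_obs();print(o['clock'],o['joint_pos'].round(1),o['tool_pos'].round(3),o['orientation'].round(1))"
```

```text
2.5 [  11.7   55.1   71.7    0.9 -104.   -11.5] [ 0.974 -0.     0.3  ] [-177.3   -0.3  -90. ]
```

>>> {"fn": "carry_out", "kwargs": {
  "deltas": [
    [[0,-0.25,0,0,1],[0,-0.5,0,0,1],[0,-0.75,0,0,1],[0,-1,0,0,1],[0,-1,0,0,1]]
  ]
}}

```text
clock: 3.0
tool_pos: [1.0145, -0.0002, 0.2559]
orientation: [-174.5, -0.5, -90.0]
force: [0.2, 0.7, 0.0]
opening: 0.0875
gripper_force: 0.0
```

>>> {"fn": "carry_out", "kwargs": {
  "deltas": [
    [[0,0,0,0,1],[0,0,0,0,1],[0,0,0,0,1]]
  ]
}}

```text
clock: 3.3
tool_pos: [1.0144, -0.0004, 0.2566]
orientation: [-174.5, -0.6, -90.0]
force: [0.0, -0.2, 0.3]
opening: 0.0874
gripper_force: 0.0
```

```bash
python3 -c "
from h import *
o=ctrl.get_obs();print(o['clock'],o['joint_pos'].round(1),o['tool_pos'].round(3),o['orientation'].round(1))"
```

```text
3.3 [ 11.5  58.   71.7   1.7 -98.4 -11.2] [ 1.014 -0.     0.257] [-174.5   -0.6  -90. ]
```

>>> {"fn": "carry_out", "kwargs": {
  "deltas": [
    [[0,0.25,0,0,1],[0,0.5,0,0,1],[0,0.75,0,0,1],[0,0.75,0,0,1]]
  ]
}}

```text
clock: 3.7
tool_pos: [0.8631, -0.0007, 0.2422]
orientation: [-174.5, -0.6, -90.0]
force: [0.5, 0.8, 1.6]
opening: 0.0877
gripper_force: 0.0
```

Tilt persists: an out-of-reach request is projected, and the projected pose becomes the command. So I can build up tilt at a joint limit. I'll collect kinematic data to plan this.

```bash
cat > log.py <<'E'
from h import *
import json
o=ctrl.get_obs();open("log.txt","a").write(json.dumps([*o['joint_pos'],*o['tool_pos'],*o['orientation']])+"\n")
print(round(o['clock'],2),o['joint_pos'].round(1),o['tool_pos'].round(3),o['orientation'].round(1))
E
python3 log.py
```

```text
3.7 [ 13.6  35.1  25.4   1.9 -75.  -14. ] [ 0.863 -0.001  0.242] [-174.5   -0.6  -90. ]
```

>>> {"fn": "carry_out", "kwargs": {
  "deltas": [
    [[0,0.25,-0.2,0,1],[0,0.5,-0.4,0,1],[0,0.75,-0.5,0,1],[0,1,-0.5,0,1],[0,1,-0.5,0,1]]
  ]
}}

```text
clock: 4.2
tool_pos: [0.6538, 0.0003, 0.3254]
orientation: [-174.3, -0.5, -90.0]
force: [0.7, -0.1, 0.4]
opening: 0.0876
gripper_force: 0.0
```

```bash
python3 log.py
```

```text
4.2 [ 18.4  12.5   1.    2.3 -73.3 -19. ] [0.654 0.    0.325] [-174.3   -0.5  -90. ]
```

>>> {"fn": "carry_out", "kwargs": {
  "deltas": [
    [[0,0,-0.25,0.02,1],[0,0,-0.5,0.04,1],[0,0,-0.75,0.06,1],[0,0,-1,0.08,1],[0,0,-1,0.08,1]]
  ]
}}

```text
clock: 4.7
tool_pos: [0.6376, 0.0014, 0.5312]
orientation: [-174.3, 2.6, -119.0]
force: [-0.3, -1.0, 0.3]
opening: 0.0874
gripper_force: 0.0
```

```bash
python3 log.py
```

```text
4.7 [ 19.2  11.2  24.9   2.5 -97.9 -47.8] [0.638 0.001 0.531] [-174.3    2.6 -119. ]
```

>>> {"fn": "carry_out", "kwargs": {
  "deltas": [
    [[0,0.25,0,0.02,1],[0,0.5,0,0.04,1],[0,0.75,0,0.06,1],[0,1,0,0.08,1],[0,1,0,0.08,1]]
  ]
}}

```text
clock: 5.2
tool_pos: [0.4592, 0.0995, 0.5059]
orientation: [-176.7, 4.6, -147.6]
force: [0.7, -0.5, 0.1]
opening: 0.0878
gripper_force: 0.0
```

```bash
python3 log.py
cat > kin.py <<'E'
import numpy as np, json
from scipy.spatial.transform import Rotation as Ro
from scipy.optimize import least_squares
def fk(q,P):
    r0,z0,L1,d,L2,a3,L3,lat=P; j=np.radians(q)
    y=lambda a:Ro.from_euler('y',a); x=lambda a:Ro.from_euler('x',a)
    B=Ro.from_euler('z',j[0]); U=B*y(j[1]+d); F=B*y(j[1]-j[2])
    p=np.array([0,0,z0])+B.apply([r0,-lat,0])+U.apply([0,0,L1])+F.apply([L2,0,a3])
    W=F*x(S4*j[3])*y(-j[4])     # tool dir = local x
    T=W*x(S6*j[5])*Ro.from_matrix(np.array(M6))
    return p+W.apply([L3,0,0]),T
S4=1;S6=1
M6=[[0,0,1],[0,1,0],[-1,0,0]]
def data(): return [np.array(json.loads(l)) for l in open('log.txt')]
E
python3 - <<'E'
import kin
from kin import *
D=data()
D.append(np.array([16.505,20.592,.634,-.018,-70.136,-16.506,.67452,0,.22563,179.905,-.01,-90.007]))
# find sign / M6
for s4 in(1,-1):
  for s6 in(1,-1):
    kin.S4,kin.S6=s4,s6; kin.M6=np.eye(3)
    Ms=[fk(d[:6],[0]*8)[1].inv()*Ro.from_euler('xyz',d[9:12],degrees=True) for d in D]
    print(s4,s6,[round(np.degrees((Ms[0].inv()*m).magnitude()),2) for m in Ms]); print(Ms[0].as_matrix().round(2).tolist())
kin.S4=kin.S6=1;
def f(P): return np.concatenate([fk(d[:6],P)[0]-d[6:9] for d in D]+[.02*(np.array(P)-[0,.4,.5,0,.5,0,.3,.19])])
s=least_squares(f,[0,.4,.5,0,.5,0,.3,.19]);print(s.x.round(4),(s.fun[:-8]*1000).round(1))
E
```

```text
5.2 [ 39.7  -6.3   2.7   3.9 -94.8 -97. ] [0.459 0.099 0.506] [-176.7    4.6 -147.6]
1 1 [np.float64(0.0), np.float64(9.6), np.float64(69.15), np.float64(167.3), np.float64(7.02)]
[[-0.06, 0.01, 1.0], [-0.89, 0.45, -0.06], [-0.45, -0.89, -0.01]]
1 -1 [np.float64(0.0), np.float64(0.96), np.float64(3.26), np.float64(8.3), np.float64(3.84)]
[[-0.06, 0.01, 1.0], [-1.0, -0.02, -0.06], [0.02, -1.0, 0.02]]
-1 1 [np.float64(0.0), np.float64(9.94), np.float64(67.51), np.float64(165.87), np.float64(4.96)]
[[0.0, 0.0, 1.0], [-0.88, 0.47, -0.0], [-0.47, -0.88, 0.0]]
-1 -1 [np.float64(0.0), np.float64(0.0), np.float64(0.0), np.float64(0.0), np.float64(0.0)]
[[0.0, 0.0, 1.0], [-1.0, 0.0, 0.0], [-0.0, -1.0, 0.0]]
[-0.0016 -0.0161  0.617  -0.0032  0.4818 -0.0267  0.143   0.2105] [ -2.9  -2.9  -2.9 -10.6  -2.   -3.1   0.6   4.1   4.4  -8.7  13.5  -2.3
  15.3 -15.2   4. ]
```

```bash
sed -i 's/^S4=1;S6=1/S4=-1;S6=-1/; s/^M6=.*/M6=[[0,0,1],[-1,0,0],[0,-1,0]]/' kin.py
echo '[16.505,20.592,0.634,-0.018,-70.136,-16.506,0.67452,0,0.22563,179.905,-0.01,-90.007]' >> log.txt
cat > fit.py <<'E'
from kin import *
D=data()
P0=[0,.4,.5,0,.5,0,.3,.19]
def f(P): return np.concatenate([fk(d[:6],P)[0]-d[6:9] for d in D]+[.003*(np.array(P)-P0)])
s=least_squares(f,P0);np.save('P.npy',s.x)
if __name__=="__main__": print(s.x.round(4),(s.fun[:-8]*1000).round(1))
E
python3 fit.py
```

```text
[-0.0179  0.22    0.6013  0.0092  0.4742  0.0098  0.3995  0.1908] [-0.6  0.  -2.1  0.2  0.  -1.9 -0.3 -0.3  2.3  0.8 -0.6 -1.4  0.2  1.
  3.1]
```

```bash
sed -i 's/\.003\*/.0003*/' fit.py; python3 fit.py
cat > sim.py <<'E'
from kin import *
P=np.load('P.npy')
LO=np.array([-176.03,-82.01,-58.28,-173.87,-174.79,-173.66]);HI=np.array([176.03,121.73,71.71,95.51,-.11,173.66])
V=.07*np.array([136.94,136.94,172.46,180,180,180])
def err(q,p,R):
    a,b=fk(q,P); return np.concatenate([a-p,(b*R.inv()).as_rotvec()])
def row(q,p,R):
    cp,cR=fk(q,P); d=p-cp; n=np.linalg.norm(d); d=d*min(1,.05/max(n,1e-9))
    w=(R*cR.inv()).as_rotvec(); m=np.linalg.norm(w); w=w*min(1,np.radians(8.59)/max(m,1e-9))
    lo=np.maximum(LO,q-V)-1e-6;hi=np.minimum(HI,q+V)+1e-6
    return least_squares(err,np.clip(q,lo+1e-7,hi-1e-7),bounds=(lo,hi),args=(cp+d,Ro.from_rotvec(w)*cR),x_scale=50.).x
def call(q,rows):
    p,R=fk(q,P)
    for r in rows: q=row(q,p+R.apply(np.array(r[:3])*.2),R*Ro.from_rotvec([0,0,r[3]*2*np.pi]))
    return q
def show(q):
    p,R=fk(q,P); t=R.as_matrix(); print(q.round(0),p.round(3),'tilt %.1f'%np.degrees(np.arccos(-t[2,2])),'z',t[:,2].round(2),'y',t[:,1].round(2))
def solve(p,R,q0=None,n=20):
    best=None;rng=np.random.default_rng(0)
    for k in range(n):
        s=least_squares(err,q0 if k==0 and q0 is not None else rng.uniform(LO,HI),bounds=(LO,HI),args=(p,R),x_scale=50.)
        if best is None or s.cost<best.cost-1e-9: best=s
    return best.x,best.cost
E
python3 - <<'E'
from sim import *
# validate outward push
R=Ro.from_euler('xyz',[180,0,-90],degrees=True)
q,c=solve(np.array([.877,0,.3266]),R,np.array([12,40,40,0,-90,-12.]),1);show(q)
q=call(q,[[0,-.25,0,0],[0,-.5,0,0],[0,-.75,0,0],[0,-.75,0,0],[0,-.75,0,0]]);show(q)
q=call(q,[[0,-.25,0,0],[0,-.5,0,0],[0,-.75,0,0],[0,-1,0,0],[0,-1,0,0]]);show(q)
# j6 limit test
print('j6')
for x,y,z,s in[(.6,0,.4,1),(.6,0,.4,-1),(.5,-.3,.5,1),(.5,-.3,.5,-1),(.8,0,.2,1),(.8,0,.2,-1)]:
    q,c=solve(np.array([x,y,z]),R,np.array([17,20,5,0,-70,-16.]),1);q[5]=s*173;show(q)
    for k in range(6):
        q=call(q,[[0,0,0,s*.1*i] for i in(.25,.5,.75,1,1)]);show(q)
E
```

```text
[-0.0179  0.2199  0.6013  0.0092  0.4742  0.0098  0.3994  0.1908] [-0.6  0.  -2.1  0.2  0.  -1.9 -0.3 -0.3  2.3  0.8 -0.6 -1.4  0.2  1.
  3.1]
[ 13.  42.  48.   0. -96. -13.] [ 0.877 -0.     0.327] tilt 0.0 z [ 0.  0. -1.] y [-1.  0. -0.]
[  12.   56.   72.    0. -105.  -11.] [0.961 0.    0.296] tilt 1.0 z [ 0.02 -0.   -1.  ] y [-1.    0.   -0.02]
[  11.   59.   72.    0. -101.  -11.] [ 0.992 -0.     0.246] tilt 2.1 z [ 0.04 -0.   -1.  ] y [-1.   -0.   -0.04]
j6
[ 19.  10.   8.   0. -87. 173.] [ 0.6 -0.   0.4] tilt 0.0 z [ 0.  0. -1.] y [0.98 0.2  0.  ]
[ 19.  10.   8.   0. -87. 137.] [ 0.6 -0.   0.4] tilt 0.0 z [ 0.  0. -1.] y [ 0.91 -0.41  0.  ]
[ 19.  10.   8.   0. -87. 101.] [ 0.6 -0.   0.4] tilt 0.0 z [ 0.  0. -1.] y [ 0.49 -0.87  0.  ]
[ 19.  10.   8.   0. -87.  65.] [ 0.6 -0.   0.4] tilt nan z [ 0.  0. -1.] y [-0.11 -0.99 -0.  ]
[ 19.  10.   8.   0. -87.  29.] [ 0.6 -0.   0.4] tilt nan z [ 0.  0. -1.] y [-0.68 -0.74 -0.  ]
[ 19.  10.   8.   0. -87.  -7.] [ 0.6 -0.   0.4] tilt nan z [ 0.  0. -1.] y [-0.98 -0.2  -0.  ]
[ 19.  10.   8.   0. -87. -43.] [ 0.6 -0.   0.4] tilt 0.0 z 
[... 2919 characters left out ...]
-1.] y [0.55 0.84 0.  ]
[  14.   33.   18.    0.  -74. -101.] [0.8 0.  0.2] tilt nan z [ 0. -0. -1.] y [-0.05  1.   -0.  ]
[ 14.  33.  18.   0. -74. -65.] [0.8 0.  0.2] tilt 0.0 z [ 0. -0. -1.] y [-0.63  0.78 -0.  ]
[ 14.  33.  18.   0. -74. -29.] [0.8 0.  0.2] tilt 0.0 z [ 0. -0. -1.] y [-0.97  0.26 -0.  ]
[ 14.  33.  18.   0. -74.   7.] [0.8 0.  0.2] tilt 0.0 z [ 0. -0. -1.] y [-0.93 -0.36 -0.  ]
[ 14.  33.  18.   0. -74.  43.] [0.8 0.  0.2] tilt nan z [ 0. -0. -1.] y [-0.55 -0.84  0.  ]sim.py:17: RuntimeWarning: invalid value encountered in arccos
  p,R=fk(q,P); t=R.as_matrix(); print(q.round(0),p.round(3),'tilt %.1f'%np.degrees(np.arccos(-t[2,2])),'z',t[:,2].round(2),'y',t[:,1].round(2))
```

```bash
sed -i 's/(b\*R.inv()).as_rotvec()/WR*(b*R.inv()).as_rotvec()/; s/^P=np.load/WR=1.\nP=np.load/; s/np.arccos(-t\[2,2\])/np.arccos(np.clip(-t[2,2],-1,1))/' sim.py
python3 - <<'E'
import sim
from sim import *
R=Ro.from_euler('xyz',[180,0,-90],degrees=True)
for w in(.2,.3,.4,.5,.6,.7):
    sim.WR=w
    q,c=solve(np.array([.877,0,.3266]),R,np.array([12,40,40,0,-90,-12.]),1)
    q=call(q,[[0,-.25,0,0],[0,-.5,0,0],[0,-.75,0,0],[0,-.75,0,0],[0,-.75,0,0]])
    q1=call(q,[[0,-.25,0,0],[0,-.5,0,0],[0,-.75,0,0],[0,-1,0,0],[0,-1,0,0]]);print(w);show(q);show(q1)
for w in (.3,.5):
  sim.WR=w
  print('j6',w)
  for x,y,z,s in[(.6,0,.4,1),(.6,0,.4,-1),(.6,.2,.6,1),(.6,.2,.6,-1),(.8,0,.2,1),(.8,0,.2,-1)]:
    q,c=solve(np.array([x,y,z]),R,np.array([17,20,5,0,-70,-16.]),1);q[5]=s*173;
    for k in range(6):
        q=call(q,[[0,0,0,-s*.1*i] for i in(.25,.5,.75,1,1)])
        if k in(0,2,5):show(q)
E
```

```text
0.2
[ 12.  55.  72.   2. -98. -11.] [1.013 0.    0.319] tilt 9.7 z [ 0.17 -0.   -0.99] y [-0.99 -0.   -0.17]
[ 11.  57.  72.   6. -74. -11.] [1.171 0.    0.338] tilt 31.6 z [ 0.52 -0.   -0.85] y [-0.85 -0.   -0.52]
0.3
[  12.   55.   72.    2. -100.  -11.] [ 0.999 -0.     0.313] tilt 7.5 z [ 0.13  0.   -0.99] y [-0.99 -0.   -0.13]
[ 11.  57.  72.   4. -86. -11.] [ 1.095 -0.     0.3  ] tilt 19.4 z [ 0.33  0.   -0.94] y [-0.94 -0.   -0.33]
0.4
[  12.   55.   72.    1. -101.  -11.] [0.989 0.    0.307] tilt 5.7 z [ 0.1  0.  -1. ] y [-1.  -0.  -0.1]
[ 11.  57.  72.   2. -92. -11.] [1.052 0.    0.278] tilt 12.4 z [ 0.21 -0.   -0.98] y [-0.98  0.   -0.21]
0.5
[  12.   55.   72.    1. -102.  -11.] [0.979 0.    0.303] tilt 4.1 z [ 0.07  0.   -1.  ] y [-1.   -0.   -0.07]
[ 11.  58.  72.   2. -96. -11.] [1.029 0.    0.265] tilt 8.4 z [ 0.15 -0.   -0.99] y [-0.99 -0.   -0.15]
0.6
[  12.   55.   72.    1. -103.  -11.] [0.972 0.    0.3  ] tilt 2.9 z [ 0.05  0.   -1.  ] y [-1.   -0.   -0.05]
[ 11.  58.  72.   1. -98. -11.] [1.014 0.    0.257] tilt 5.8 z [ 0.1   0.   -0.99] y [-0.99 -0.   -0.1 ]
0.7
[... 3477 characters left out ...]
z [ 0.27  0.74 -0.61] y [ 0.91 -0.4  -0.08]
[ 23.  28.   5.  14. -65. 174.] [0.78  0.029 0.188] tilt 13.3 z [ 0.13 -0.19 -0.97] y [0.92 0.39 0.05]
[ 40.  21. -24.  52. -48. 174.] [0.733 0.055 0.132] tilt 37.3 z [ 0.49 -0.36 -0.8 ] y [ 0.38  0.91 -0.18]
[ 66.  40. -58.  96. -61. 174.] [0.622 0.067 0.009] tilt 60.5 z [ 0.8  -0.35 -0.49] y [-0.47  0.14 -0.87]
[   5.   33.   14.  -13.  -69. -174.] [ 0.795 -0.032  0.188] tilt 12.9 z [ 0.03  0.22 -0.97] y [0.99 0.11 0.06]
[  -8.   31.   -7.  -50.  -49. -174.] [ 0.76  -0.064  0.135] tilt 38.2 z [ 0.3   0.54 -0.79] y [ 0.83 -0.55 -0.07]
[  -2.   33.  -45. -141.  -47. -174.] [ 0.699 -0.025  0.034] tilt 56.3 z [ 0.7   0.44 -0.55] y [-0.31 -0.51 -0.8 ]
```

```bash
sed -i 's/^WR=1./WR=.6/' sim.py
cat > s1.py <<'E'
from sim import *
from multiprocessing import Pool
q0=data()[3][:6] if abs(data()[3][0]-39.7)<.2 else None
R0=fk(q0,P)[1]
Rs=R0*Ro.from_euler('z',72,degrees=True)
def go(a):
    x,y,z=a
    q=q0+[0,0,0,0,0,-72]
    q,c=solve(np.array(a),Rs,q,1)
    if c>1e-4: return None
    for k in range(9):
        qn=call(q,[[0,0,0,i] for i in(.03,.06,.09,.12,.15)])
        R=fk(qn,P)[1].as_matrix(); q=qn
        if R[2,2]>-np.cos(np.radians(64)): break
    p=fk(q,P)[0]
    return a,k+1,q.round(0),p.round(2),R[:,2].round(2)
if __name__=="__main__":
    L=[(x,y,z) for x in(.4,.5,.6,.7) for y in(-.3,-.1,.1,.3) for z in(.35,.5)]
    with Pool() as pool:
        for r in pool.imap(go,L):
            if r: print(*r)
E
time OMP_NUM_THREADS=1 python3 s1.py
```

```text
(0.4, -0.3, 0.35) 7 [ -71.   35.  -58. -109.  -65. -174.] [ 0.28 -0.35  0.06] [ 0.9   0.02 -0.44]
(0.4, -0.3, 0.5) 7 [ -90.   22.  -44.  -77.  -70. -174.] [ 0.17 -0.39  0.19] [ 0.91  0.05 -0.4 ]
(0.4, -0.1, 0.35) 7 [ -65.   47.  -58. -100.  -68. -174.] [ 0.3  -0.23  0.01] [ 0.85  0.34 -0.4 ]
(0.4, -0.1, 0.5) 7 [ -85.   25.  -49.  -70.  -72. -174.] [ 0.19 -0.28  0.16] [ 0.87  0.29 -0.39]
(0.4, 0.1, 0.35) 7 [ -40.   60.  -58. -103.  -75. -174.] [ 0.36 -0.06 -0.04] [ 0.66  0.67 -0.33]
(0.4, 0.1, 0.5) 7 [ -59.   31.  -55.  -79.  -70. -174.] [ 0.3  -0.14  0.12] [ 0.71  0.61 -0.35]
(0.5, -0.3, 0.35) 7 [ -54.   35.  -58. -123.  -68. -174.] [ 0.39 -0.34  0.07] [ 0.91  0.07 -0.41]
(0.5, -0.3, 0.5) 7 [ -72.   22.  -45.  -92.  -66. -174.] [ 0.31 -0.4   0.19] [ 0.92  0.12 -0.36]
(0.5, -0.1, 0.35) 7 [ -48.   47.  -58. -114.  -75. -174.] [ 0.41 -0.21  0.02] [ 0.86  0.37 -0.36]
(0.5, -0.1, 0.5) 7 [ -63.   26.  -51.  -90.  -69. -174.] [ 0.34 -0.27  0.16] [ 0.87  0.35 -0.34]
(0.5, 0.1, 0.35) 7 [ -27.   59.  -58. -114.  -83. -174.] [ 0.45 -0.04 -0.02] [ 0.69  0.67 -0.3 ]
(0.5, 0.1, 0.5) 6 [ -42.   20.
[... 849 characters left out ...]
3, 0.5) 7 [ -47.   22.  -39. -110.  -57. -174.] [ 0.54 -0.39  0.23] [ 0.93  0.16 -0.34]
(0.7, -0.1, 0.35) 7 [ -18.   38.  -58. -145.  -75. -174.] [ 0.6  -0.17  0.08] [ 0.89  0.29 -0.34]
(0.7, -0.1, 0.5) 6 [ -39.   19.  -30.  -87.  -58. -174.] [ 0.58 -0.28  0.27] [ 0.78  0.46 -0.43]
(0.7, 0.1, 0.35) 6 [  -5.   26.  -51. -130.  -55. -174.] [0.63 0.01 0.13] [ 0.7   0.57 -0.43]
(0.7, 0.1, 0.5) 6 [ -23.   20.  -34.  -93.  -58. -174.] [ 0.63 -0.11  0.25] [ 0.66  0.64 -0.4 ]
(0.7, 0.3, 0.35) 6 [  15.   27.  -50. -139.  -56. -174.] [0.64 0.2  0.13] [ 0.57  0.71 -0.41]
(0.7, 0.3, 0.5) 6 [  -5.   20.  -31.  -96.  -55. -174.] [0.68 0.07 0.26] [ 0.5   0.77 -0.4 ]
real	0m2.288s
user	0m7.286s
sys	0m0.084s
```

```bash
cat > s2.py <<'E'
from s1 import *
if __name__=="__main__":
    L=[(x,y,z) for x in(.2,.3,.4,.5,.6) for y in(.3,.4,.5,.6,.7) for z in(.35,.5,.6)]
    with Pool() as pool:
        for r in pool.imap(go,L):
            if r and r[4][0]<.3: print(*r)
E
OMP_NUM_THREADS=1 python3 s2.py
python3 - <<'E'
from sim import *
# feasibility of key poses vs azimuth, tilt 66
for az in(60,75,90,105,120):
    t=np.radians(66);z=np.array([np.sin(t)*np.cos(np.radians(az)),np.sin(t)*np.sin(np.radians(az)),-np.cos(t)])
    y=np.cross([0,0,1],z);y/=np.linalg.norm(y);x=np.cross(y,z)
    for nm,p in(('bot',[.492,-.257,.06]),('botup',[.492,-.257,.25]),('bru',[.592,-.075,.085]),('bruup',[.592,-.075,.22]),('brd',[.51,.284,.16])):
        o=[]
        for s in (1,-1):
            R=Ro.from_matrix(np.array([s*x,s*y,z]).T); q,c=solve(np.array(p)+.019*z,R); o.append((c<1e-6,q.round(0).tolist()))
        print(az,nm,o)
E
```

```text
60 bot [(np.True_, [-43.0, 45.0, -21.0, -68.0, -73.0, 65.0]), (np.True_, [-43.0, 45.0, -21.0, -68.0, -73.0, -115.0])]
60 botup [(np.True_, [-43.0, 29.0, -17.0, -64.0, -81.0, 47.0]), (np.True_, [-43.0, 29.0, -17.0, -64.0, -81.0, -133.0])]
60 bru [(np.True_, [-22.0, 39.0, -32.0, -89.0, -65.0, 69.0]), (np.True_, [-22.0, 39.0, -32.0, -89.0, -65.0, -111.0])]
60 bruup [(np.True_, [-22.0, 26.0, -29.0, -82.0, -66.0, 52.0]), (np.True_, [-22.0, 26.0, -29.0, -82.0, -66.0, -128.0])]
60 brd [(np.False_, [29.0, 20.0, -58.0, -145.0, -56.0, 82.0]), (np.False_, [29.0, 20.0, -58.0, -145.0, -56.0, -98.0])]
75 bot [(np.True_, [-40.0, 48.0, -10.0, -57.0, -82.0, 62.0]), (np.True_, [-40.0, 48.0, -10.0, -57.0, -82.0, -118.0])]
75 botup [(np.True_, [-40.0, 35.0, -7.0, -56.0, -91.0, 47.0]), (np.True_, [-40.0, 35.0, -7.0, -56.0, -91.0, -133.0])]
75 bru [(np.True_, [-22.0, 43.0, -20.0, -72.0, -72.0, 62.0]), (np.True_, [-22.0, 43.0, -20.0, -72.0, -72.0, -118.0])]
75 bruup [(np.True_, [-22.0, 32.0, -18.0, -69.0, -76.0, 48.0]), (np.True_, [-22.0, 32.0, -18.0, -69.0, -76.0, -132.0])]
75 brd [(np.True_, [20.0, 24.0,
[... 1152 characters left out ...]
True_, [14.0, 34.0, -26.0, -76.0, -70.0, 57.0]), (np.True_, [14.0, 34.0, -26.0, -76.0, -70.0, -123.0])]
120 bot [(np.True_, [-27.0, 58.0, 15.0, -31.0, -106.0, 66.0]), (np.True_, [-27.0, 58.0, 15.0, -31.0, -106.0, -114.0])]
120 botup [(np.True_, [-27.0, 47.0, 18.0, -34.0, -119.0, 57.0]), (np.True_, [-27.0, 47.0, 18.0, -34.0, -119.0, -123.0])]
120 bru [(np.True_, [-13.0, 55.0, 12.0, -43.0, -100.0, 57.0]), (np.True_, [-13.0, 55.0, 12.0, -43.0, -100.0, -123.0])]
120 bruup [(np.True_, [-13.0, 47.0, 14.0, -44.0, -108.0, 50.0]), (np.True_, [-13.0, 47.0, 14.0, -44.0, -108.0, -130.0])]
120 brd [(np.True_, [15.0, 39.0, -14.0, -64.0, -80.0, 54.0]), (np.True_, [15.0, 39.0, -14.0, -64.0, -80.0, -126.0])]
```

```bash
cat > s3.py <<'E'
from s1 import *
import itertools
tgt=np.array([0,.914,-.407])
C=[(x,y,z,t) for x in(-.7,0,.7) for y in(-.7,0,.7) for z in(-.7,0,.7) for t in(.15,)]
def ex(a):
    q,c=a
    rows=[[c[0]*f,c[1]*f,c[2]*f,c[3]*f] for f in(.25,.5,.75,1,1)]
    return call(q,rows)
def ok(p): return p[2]>.28 and .2<np.hypot(*p[:2])<.95 and -.45<p[1]<.6
if __name__=="__main__":
    q=q0+[0,0,0,0,0,-74.]; beam=[]
    for a in[(.46,.1,.5),(.6,.3,.5),(.55,.1,.5),(.5,.3,.55),(.6,.2,.45)]:
        qq,c=solve(np.array(a),R0*Ro.from_euler('z',74,degrees=True),q,1)
        if c<1e-6: beam.append((qq,[a]))
    with Pool() as pool:
        for d in range(8):
            jobs=[(b,c) for b in beam for c in C]
            res=pool.map(ex,[(b[0],c) for b,c in jobs],chunksize=20)
            sc=[]
            for (b,c),r in zip(jobs,res):
                p,R=fk(r,P)
                if ok(p): sc.append((-R.as_matrix()[:,2]@tgt+.0*0,len(sc),r,b[1]+[c]))
            sc.sort(); beam=[(s[2],s[3]) for s in sc[:24]]
            s=sc[0];print(d,'dot %.3f'%-s[0],end=' ');show(s[2]);
            if s[0]<-.985: print(s[3]);break
E
time OMP_NUM_THREADS=1 python3 s3.py; nproc
```

```text
0 dot 0.605 [  26.   10.   -6.  -12.  -68. -174.] [0.585 0.159 0.307] tilt 13.3 z [ 0.02  0.23 -0.97] y [0.88 0.46 0.12]
1 dot 0.798 [  12.   14.    0.  -30.  -70. -174.] [0.635 0.129 0.346] tilt 28.9 z [ 0.03  0.48 -0.88] y [0.99 0.13 0.11]
2 dot 0.926 [   9.   11.  -16.  -51.  -60. -174.] [0.591 0.176 0.319] tilt 44.5 z [ 0.09  0.69 -0.71] y [ 0.99 -0.16 -0.03]
3 dot 0.975 [  -5.    1.  -41.  -68.  -65. -174.] [0.404 0.108 0.294] tilt 57.3 z [ 0.16  0.83 -0.54] y [ 0.81 -0.42 -0.41]
4 dot 0.968 [ -48.    7.  -46.  -51.  -88. -174.] [ 0.198 -0.038  0.284] tilt 66.1 z [ 0.25  0.88 -0.41] y [ 0.5  -0.48 -0.73]
5 dot 0.950 [  68.  -20.  -58. -174.  -13. -174.] [0.36  0.417 0.327] tilt 64.3 z [ 0.31  0.85 -0.43] y [ 0.04 -0.47 -0.88]
6 dot 0.956 [  68.   -3.  -52. -174.  -26. -174.] [0.397 0.536 0.321] tilt 67.5 z [ 0.3   0.88 -0.38] y [ 0.06 -0.42 -0.91]
7 dot 0.965 [  72.   -5.  -47. -174.  -23. -174.] [0.375 0.581 0.378] tilt 70.7 z [ 0.26  0.91 -0.33] y [ 0.1  -0.37 -0.93]
4
real	0m49.295s
user	3m3.276s
sys	0m0.165s
```

```bash
sed -i 's/print(s\[3\]);break/break/; s/for d in range(8)/for d in range(4)/; s/^            if s\[0\]<.*/            print(s[3])/' s3.py; OMP_NUM_THREADS=1 python3 s3.py
python3 - <<'E'
from s1 import *
p,R=fk(q0,P)
for a in[(.46,.1,.5),(.6,.3,.5),(.55,.1,.5),(.5,.3,.55),(.6,.2,.45)]: print(a,R.inv().apply(np.array(a)-p)/.2)
E
```

```text
0 dot 0.605 [  26.   10.   -6.  -12.  -68. -174.] [0.585 0.159 0.307] tilt 13.3 z [ 0.02  0.23 -0.97] y [0.88 0.46 0.12]
[(0.6, 0.2, 0.45), (0.7, 0, 0.7, 0.15)]
1 dot 0.798 [  12.   14.    0.  -30.  -70. -174.] [0.635 0.129 0.346] tilt 28.9 z [ 0.03  0.48 -0.88] y [0.99 0.13 0.11]
[(0.6, 0.2, 0.45), (0.7, 0, 0.7, 0.15), (0.7, 0.7, -0.7, 0.15)]
2 dot 0.926 [   9.   11.  -16.  -51.  -60. -174.] [0.591 0.176 0.319] tilt 44.5 z [ 0.09  0.69 -0.71] y [ 0.99 -0.16 -0.03]
[(0.6, 0.2, 0.45), (0.7, 0.7, 0.7, 0.15), (0.7, 0, -0.7, 0.15), (0.7, 0, 0, 0.15)]
3 dot 0.975 [  -5.    1.  -41.  -68.  -65. -174.] [0.404 0.108 0.294] tilt 57.3 z [ 0.16  0.83 -0.54] y [ 0.81 -0.42 -0.41]
[(0.6, 0.2, 0.45), (0.7, 0.7, 0.7, 0.15), (0.7, 0, -0.7, 0.15), (0.7, -0.7, 0, 0.15), (0.7, -0.7, -0.7, 0.15)]
(0.46, 0.1, 0.5) [-0.00104635  0.0058246   0.02259408]
(0.6, 0.3, 0.5) [-1.12431516  0.47931213  0.08644343]
(0.55, 0.1, 0.5) [-0.37970387 -0.23320518  0.06712775]
(0.5, 0.3, 0.55) [-0.72377794  0.73054175 -0.21180749]
(0.6, 0.2, 0.45) [-0.8369988   0.07101534  0.33792512]
```

>>> {"fn": "carry_out", "kwargs": {
  "deltas": [
    [[-0.21,0.02,0.08,0.0235,1],[-0.42,0.04,0.17,0.047,1],[-0.63,0.05,0.25,0.0705,1],[-0.84,0.07,0.34,0.094,1],[-0.84,0.07,0.34,0.1175,1]]
  ]
}}

```text
clock: 5.7
tool_pos: [0.6058, 0.2024, 0.4414]
orientation: [179.9, 5.1, 169.8]
force: [0.2, -0.7, -1.5]
opening: 0.0877
gripper_force: 0.0
```

>>> {"fn": "carry_out", "kwargs": {
  "deltas": [
    [[0,0,0,0.0235,1],[0,0,0,0.047,1],[0,0,0,0.0705,1],[0,0,0,0.088,1]]
  ]
}}

```text
clock: 6.1
tool_pos: [0.6036, 0.1996, 0.4483]
orientation: [176.7, 4.4, 138.0]
force: [0.4, -0.5, -0.2]
opening: 0.0876
gripper_force: 0.0
```

>>> {"fn": "carry_out", "kwargs": {
  "deltas": [
    [[0.175,0.175,0.175,0.0375,1],[0.35,0.35,0.35,0.075,1],[0.525,0.525,0.525,0.1125,1],[0.7,0.7,0.7,0.15,1],[0.7,0.7,0.7,0.15,1]]
  ]
}}

```text
clock: 6.6
tool_pos: [0.675, 0.2035, 0.3229]
orientation: [172.8, -8.7, 122.9]
force: [0.8, 0.2, -0.6]
opening: 0.0876
gripper_force: 0.0
```

```bash
python3 log.py; python3 fit.py
cat > plan.py <<'E'
from s3 import *
import sys
from plant import ctrl
if __name__=="__main__":
    tgt=np.array(eval(sys.argv[2])); tgt/=np.linalg.norm(tgt)
    q=np.clip(ctrl.get_obs()['joint_pos'],LO,HI); show(q); beam=[(q,[])]
    with Pool() as pool:
        for d in range(int(sys.argv[1])):
            jobs=[(b,c) for b in beam for c in C]
            res=pool.map(ex,[(b[0],c) for b,c in jobs],chunksize=20)
            sc=[]
            for (b,c),r in zip(jobs,res):
                p,R=fk(r,P)
                if ok(p): sc.append((-R.as_matrix()[:,2]@tgt,len(sc),r,b[1]+[c]))
            sc.sort(); beam=[(s[2],s[3]) for s in sc[:24]]
            for s in sc[:2]: print(d,'dot %.3f'%-s[0],s[3]);show(s[2])
E
OMP_NUM_THREADS=1 python3 plan.py 4 [.1,.9,-.42]
```

```text
6.6 [  27.3   18.7   13.3   -9.5  -78.3 -173.5] [0.675 0.203 0.323] [172.8  -8.7 122.9]
[-0.0235  0.1962  0.6029  0.0242  0.4724  0.0044  0.3759  0.1912] [ -2.8  -0.1 -11.3  -1.4   0.1  -7.6   0.1   0.6  -3.9   0.4   0.7  -4.8
   0.2   0.6  -3.3   3.4  -0.9  30.9]
[  27.   19.   13.   -9.  -78. -174.] [0.678 0.203 0.354] tilt 11.2 z [ 0.02  0.19 -0.98] y [0.84 0.52 0.12]
0 dot 0.787 [(0.7, 0, 0, 0.15)]
[  19.   15.   -2.  -28.  -65. -174.] [0.636 0.186 0.303] tilt 27.1 z [ 0.01  0.46 -0.89] y [0.96 0.23 0.13]
0 dot 0.786 [(0.7, 0.7, 0, 0.15)]
[  19.   23.   10.  -27.  -68. -174.] [0.72  0.215 0.305] tilt 27.0 z [ 0.03  0.45 -0.89] y [0.95 0.26 0.16]
1 dot 0.926 [(0.7, 0.7, 0, 0.15), (0.7, 0, -0.7, 0.15)]
[  10.   16.   -5.  -47.  -63. -174.] [0.664 0.17  0.331] tilt 43.0 z [ 0.1   0.68 -0.73] y [ 0.99 -0.09  0.05]
1 dot 0.926 [(0.7, 0.7, 0, 0.15), (0.7, 0.7, -0.7, 0.15)]
[  10.   23.    4.  -46.  -63. -174.] [0.739 0.18  0.317] tilt 43.1 z [ 0.12  0.67 -0.73] y [ 0.99 -0.09  0.08]
2 dot 0.985 [(0.7, 0, 0, 0.15), (0.7, 0, -0.7, 0.15), (0.7, -0.7, -0.7, 0.15)]
[  -3.    4.  -31.  -66.  -64. -174.] [0.481 0.097 0.317] tilt 56.7 z [ 0.18  0.82 -0.55] y [ 0.87 -0.39 -0.3 ]
2 dot 0.984 [(0.7, 0, 0, 0.15), (0.7, 0, -0.7, 0.15), (0.7, 0, -0.7, 0.15)]
[  -3.   11.  -23.  -66.  -64. -174.] [0.564 0.094 0.326] tilt 57.3 z [ 0.2   0.82 -0.54] y [ 0.88 -0.39 -0.27]
3 dot 0.987 [(0.7, 0, -0.7, 0.15), (0.7, 0, 0, 0.15), (0.7, -0.7, -0.7, 0.15), (0, -0.7, -0.7, 0.15)]
[ -25.    4.  -44.  -68.  -78. -174.] [0.336 0.008 0.295] tilt 66.3 z [ 0.26  0.88 -0.4 ] y [ 0.64 -0.47 -0.61]
3 dot 0.986 [(0.7, -0.7, 0, 0.15), (0.7, 0, -0.7, 0.15), (0.7, -0.7, -0.7, 0.15), (0, -0.7, -0.7, 0.15)]
[ -41.    6.  -43.  -56.  -86. -174.] [ 0.252 -0.058  0.284] tilt 65.2 z [ 0.26  0.87 -0.42] y [ 0.57 -0.49 -0.66]
```

>>> {"fn": "carry_out", "kwargs": {
  "deltas": [
    [[0.175,0,0,0.0375,1],[0.35,0,0,0.075,1],[0.525,0,0,0.1125,1],[0.7,0,0,0.15,1],[0.7,0,0,0.15,1]]
  ]
}}

```text
clock: 7.1
tool_pos: [0.6359, 0.1729, 0.2742]
orientation: [171.0, -24.2, 109.0]
force: [0.3, 0.7, -0.5]
opening: 0.0876
gripper_force: 0.0
```

>>> {"fn": "carry_out", "kwargs": {
  "deltas": [
    [[0.175,0,-0.175,0.0375,1],[0.35,0,-0.35,0.075,1],[0.525,0,-0.525,0.1125,1],[0.7,0,-0.7,0.15,1],[0.7,0,-0.7,0.15,1]]
  ]
}}

```text
clock: 7.6
tool_pos: [0.5879, 0.096, 0.2956]
orientation: [175.3, -39.0, 90.9]
force: [0.9, -0.2, 0.2]
opening: 0.0877
gripper_force: 0.0
```

>>> {"fn": "carry_out", "kwargs": {
  "deltas": [
    [[0,0,0,0,1]]
  ]
}}

```text
clock: 7.7
tool_pos: [0.5868, 0.0952, 0.2944]
orientation: [175.4, -38.9, 90.8]
force: [1.1, -1.2, 0.9]
opening: 0.0873
gripper_force: 0.0
```

```bash
sed -i '$d' log.txt; python3 log.py; python3 fit.py;OMP_NUM_THREADS=1 python3 plan.py 3 [.1,.9,-.42]
```

```text
7.7 [   0.5   11.8    1.9  -39.8  -78.  -173.5] [0.587 0.095 0.294] [175.4 -38.9  90.8]
[-0.0359  0.1998  0.5918 -0.1028  0.5586 -0.0035  0.3848  0.1847] [ -2.    6.5  -7.2  -8.3   4.2 -35.3  -4.3   5.5   4.3  -2.4   6.1 -26.7
 -10.9   4.1 -32.1  16.8 -33.1  96.9]
[   1.   12.    2.  -40.  -78. -174.] [0.604 0.062 0.391] tilt 39.1 z [ 0.07  0.63 -0.78] y [ 1.   -0.04  0.06]
0 dot 0.978 [(0.7, 0, 0, 0.15)]
[  -5.   12.  -11.  -58.  -72. -174.] [0.583 0.072 0.34 ] tilt 53.9 z [ 0.16  0.79 -0.59] y [ 0.95 -0.29 -0.13]
0 dot 0.977 [(0.7, -0.7, 0, 0.15)]
[  -8.    5.  -19.  -56.  -74. -174.] [0.487 0.059 0.332] tilt 53.3 z [ 0.14  0.79 -0.6 ] y [ 0.94 -0.29 -0.17]
1 dot 0.993 [(0.7, -0.7, 0, 0.15), (0, -0.7, -0.7, 0.15)]
[ -35.    5.  -28.  -57.  -92. -174.] [ 0.324 -0.059  0.315] tilt 63.9 z [ 0.21  0.87 -0.44] y [ 0.77 -0.43 -0.48]
1 dot 0.992 [(0.7, -0.7, 0, 0.15), (0.7, -0.7, -0.7, 0.15)]
[ -26.    6.  -29.  -64.  -85. -174.] [ 0.386 -0.012  0.31 ] tilt 65.8 z [ 0.22  0.88 -0.41] y [ 0.79 -0.41 -0.46]
2 dot 0.989 [(0.7, -0.7, -0.7, 0.15), (0, -0.7, -0.7, 0.15), (-0.7, -0.7, -0.7, 0.15)]
[ -80.   13.   -9.  -27. -124. -174.] [ 0.004 -0.254  0.387] tilt 61.5 z [ 0.23  0.85 -0.48] y [ 0.45 -0.53 -0.72]
2 dot 0.989 [(0.7, -0.7, -0.7, 0.15), (0.7, -0.7, -0.7, 0.15), (-0.7, -0.7, -0.7, 0.15)]
[ -74.   13.  -15.  -33. -119. -174.] [ 0.062 -0.226  0.357] tilt 64.6 z [ 0.25  0.87 -0.43] y [ 0.5  -0.49 -0.71]
```

```bash
python3 - <<'E'
s=open('kin.py').read()
s=s.replace("L3,lat=P","L3,lat,lw,dx,dz=P").replace("    W=F*","    F4=F*x(S4*j[3])\n    p=p+F4.apply([0,-lw,dx]) \n    W=F*").replace("W.apply([L3,0,0])","W.apply([L3,0,dz])")
open('kin.py','w').write(s)
f=open('fit.py').read().replace(".3,.19]",".3,.1,.1,0,0]").replace("[:-8]","[:-11]")
open('fit.py','w').write(f)
E
python3 fit.py;OMP_NUM_THREADS=1 python3 plan.py 3 [.1,.9,-.42]
```

```text
[-0.000e+00  1.986e-01  6.016e-01  0.000e+00  4.636e-01  2.000e-04
  3.779e-01 -0.000e+00  1.918e-01 -2.000e-04  1.000e-04] [-0.  0.  0. -0.  0.  0. -0.  0. -0. -0.  0. -0.  0. -0. -0.  0.  0.  0.]
[   1.   12.    2.  -40.  -78. -174.] [0.587 0.095 0.294] tilt 39.1 z [ 0.07  0.63 -0.78] y [ 1.   -0.04  0.06]
0 dot 0.967 [(0.7, 0, -0.7, 0.15)]
[ -17.   11.   -4.  -51.  -84. -174.] [0.527 0.017 0.288] tilt 51.2 z [ 0.17  0.76 -0.63] y [ 0.95 -0.3  -0.11]
0 dot 0.966 [(0.7, -0.7, -0.7, 0.15)]
[ -20.    5.  -12.  -50.  -86. -174.] [0.44  0.014 0.288] tilt 50.7 z [ 0.15  0.76 -0.63] y [ 0.93 -0.32 -0.16]
1 dot 0.983 [(0.7, -0.7, -0.7, 0.15), (0, -0.7, -0.7, 0.15)]
[ -51.    4.  -20.  -46. -104. -174.] [ 0.241 -0.09   0.286] tilt 58.5 z [ 0.23  0.82 -0.52] y [ 0.72 -0.5  -0.47]
1 dot 0.979 [(0, -0.7, -0.7, 0.15), (0.7, -0.7, -0.7, 0.15)]
[ -51.    4.  -18.  -45. -104. -174.] [ 0.25  -0.109  0.295] tilt 57.1 z [ 0.24  0.81 -0.54] y [ 0.74 -0.51 -0.44]
2 dot 0.975 [(0, -0.7, -0.7, 0.15), (0, -0.7, -0.7, 0.15), (0, 0, -0.7, 0.15)]
[ -77.   15.  -11.  -30. -115. -174.] [ 0.064 -0.247  0.292] tilt 59.3 z [ 0.28  0.81 -0.51] y [ 0.45 -0.58 -0.68]
2 dot 0.975 [(0, -0.7, -0.7, 0.15), (0, -0.7, -0.7, 0.15), (-0.7, -0.7, -0.7, 0.15)]
[ -89.   11.  -13.  -18. -120. -174.] [-0.076 -0.217  0.34 ] tilt 56.9 z [ 0.25  0.8  -0.55] y [ 0.27 -0.6  -0.75]
```

```bash
sed -i 's/^C=.*/C=[(x,y,z,t) for x in(-.7,0,.7) for y in(-.7,0,.7) for z in(-.7,0,.7) for t in(.15,0)]/; s/p\[2\]>.28/p[2]>.22/; s/-.45<p\[1\]<.6/-.6<p[1]<.6/' s3.py
cat > feas.py <<'E'
from sim import *
for az in(60,75,90,105):
  for tl in (62,68):
    t=np.radians(tl);z=np.array([np.sin(t)*np.cos(np.radians(az)),np.sin(t)*np.sin(np.radians(az)),-np.cos(t)])
    y=np.cross([0,0,1],z);y/=np.linalg.norm(y);x=np.cross(y,z)
    for nm,p in(('bot',[.492,-.257,.06]),('botup',[.492,-.257,.25]),('bru',[.592,-.075,.085]),('bruup',[.592,-.075,.22]),('brd',[.51,.284,.16])):
        R=Ro.from_matrix(np.array([x,y,z]).T); q,c=solve(np.array(p)+.019*z,R); print(az,tl,nm,c<1e-6,q.round(0).tolist())
E
python3 - <<'E'
import sim
from sim import *
R=Ro.from_euler('xyz',[180,0,-90],degrees=True)
for w in(.5,.6,.7):
    sim.WR=w
    q,c=solve(np.array([.877,0,.3266]),R,np.array([12,40,40,0,-90,-12.]),1)
    q=call(q,[[0,-.25,0,0],[0,-.5,0,0],[0,-.75,0,0],[0,-.75,0,0],[0,-.75,0,0]])
    q1=call(q,[[0,-.25,0,0],[0,-.5,0,0],[0,-.75,0,0],[0,-1,0,0],[0,-1,0,0]]);print(w);show(q);show(q1)
E
python3 feas.py; OMP_NUM_THREADS=1 python3 plan.py 5 [.05,.9,-.42]
```

```text
0.5
[  12.   55.   72.    1. -103.  -11.] [0.981 0.    0.304] tilt 4.0 z [ 0.07 -0.01 -1.  ] y [-1.   -0.   -0.07]
[ 12.  58.  72.   2. -96. -11.] [1.029 0.    0.265] tilt 8.1 z [ 0.14 -0.01 -0.99] y [-0.99 -0.   -0.14]
0.6
[  12.   55.   72.    1. -104.  -11.] [0.975 0.    0.301] tilt 2.8 z [ 0.05 -0.   -1.  ] y [-1.   -0.   -0.05]
[ 12.  58.  72.   2. -98. -11.] [1.015 0.    0.257] tilt 5.7 z [ 0.1  -0.01 -1.  ] y [-1.  -0.  -0.1]
0.7
[  12.   55.   72.    1. -105.  -11.] [0.97  0.    0.299] tilt 2.0 z [ 0.04 -0.   -1.  ] y [-1.   -0.   -0.04]
[  11.   58.   72.    1. -100.  -11.] [1.007 0.    0.252] tilt 4.1 z [ 0.07 -0.01 -1.  ] y [-1.   -0.   -0.07]
60 62 bot True [-48.0, 40.0, -3.0, -57.0, -84.0, 45.0]
60 62 botup True [-48.0, 25.0, 2.0, -57.0, -94.0, 28.0]
60 62 bru True [-31.0, 34.0, -9.0, -68.0, -72.0, 40.0]
60 62 bruup True [-30.0, 22.0, -6.0, -65.0, -78.0, 25.0]
60 62 brd True [3.0, 14.0, -29.0, -88.0, -48.0, 34.0]
60 68 bot True [-51.0, 43.0, -1.0, -60.0, -88.0, 48.0]
60 68 botup True [-51.0, 28.0, 3.0, -61.0, -98.0, 31.0]
60 68 bru True [-34.0, 37.0, -9.0, -71.0, -77.0, 
[... 3060 characters left out ...]
 61.7 z [ 0.12  0.87 -0.47] y [ 0.95 -0.23 -0.19]
3 dot 0.995 [(0.7, -0.7, 0, 0), (0.7, -0.7, 0, 0.15), (0.7, -0.7, 0, 0), (0.7, 0, 0.7, 0)]
[   8.   -4.  -31.  -70.  -65. -174.] [0.34  0.302 0.25 ] tilt 61.7 z [ 0.13  0.87 -0.47] y [ 0.95 -0.24 -0.18]
4 dot 0.999 [(0.7, -0.7, 0, 0), (0.7, -0.7, 0, 0.15), (0.7, -0.7, 0, 0), (0.7, -0.7, 0.7, 0), (0, -0.7, 0, 0)]
[   7.  -25.  -50.  -71.  -68. -174.] [0.135 0.29  0.224] tilt 64.9 z [ 0.1   0.9  -0.42] y [ 0.96 -0.2  -0.19]
4 dot 0.998 [(0.7, -0.7, 0, 0), (0.7, -0.7, 0, 0.15), (0.7, -0.7, 0, 0), (0.7, -0.7, 0.7, 0), (0.7, -0.7, 0, 0)]
[  10.  -17.  -43.  -73.  -65. -174.] [0.21  0.316 0.251] tilt 65.3 z [ 0.11  0.9  -0.42] y [ 0.96 -0.2  -0.18]
```

>>> {"fn": "carry_out", "kwargs": {
  "deltas": [
    [[0.175,-0.175,0,0,1],[0.35,-0.35,0,0,1],[0.525,-0.525,0,0,1],[0.7,-0.7,0,0,1],[0.7,-0.7,0,0,1]]
  ]
}}

```text
clock: 8.2
tool_pos: [0.461, 0.1512, 0.3204]
orientation: [172.4, -41.8, 95.5]
force: [0.3, 0.2, 0.2]
opening: 0.0878
gripper_force: 0.0
```

>>> {"fn": "carry_out", "kwargs": {
  "deltas": [
    [[0.175,0,0,0.0375,1],[0.35,0,0,0.075,1],[0.525,0,0,0.1125,1],[0.7,0,0,0.15,1],[0.7,0,0,0.15,1]]
  ]
}}

```text
clock: 8.7
tool_pos: [0.4397, 0.1472, 0.2549]
orientation: [-162.8, -53.7, 59.6]
force: [-0.2, -0.1, -0.4]
opening: 0.0875
gripper_force: 0.0
```

>>> {"fn": "carry_out", "kwargs": {
  "deltas": [
    [[0.175,-0.175,0,0,1],[0.35,-0.35,0,0,1],[0.525,-0.525,0,0,1],[0.7,-0.7,0,0,1],[0.7,-0.7,0,0,1]]
  ]
}}

```text
clock: 9.2
tool_pos: [0.363, 0.1923, 0.2853]
orientation: [-164.5, -57.6, 62.6]
force: [0.4, 0.2, -0.2]
opening: 0.0877
gripper_force: 0.0
```

```bash
python3 log.py; OMP_NUM_THREADS=1 python3 plan.py 3 [.05,.9,-.4]
```

```text
9.2 [  -6.3   -5.2  -25.3  -61.2  -77.3 -173.6] [0.363 0.192 0.285] [-164.5  -57.6   62.6]
[  -6.   -5.  -25.  -61.  -77. -174.] [0.363 0.192 0.285] tilt 58.9 z [ 0.14  0.85 -0.52] y [ 0.96 -0.24 -0.14]
0 dot 0.994 [(0.7, -0.7, 0, 0)]
[  -7.  -13.  -30.  -64.  -80. -174.] [0.295 0.218 0.31 ] tilt 62.3 z [ 0.13  0.88 -0.46] y [ 0.97 -0.21 -0.12]
0 dot 0.994 [(0.7, -0.7, 0.7, 0)]
[  15.   -8.  -33.  -72.  -59. -174.] [0.316 0.338 0.254] tilt 62.3 z [ 0.14  0.87 -0.47] y [ 0.97 -0.22 -0.13]
1 dot 0.997 [(0.7, -0.7, 0, 0), (0.7, -0.7, 0.7, 0)]
[  17.  -15.  -37.  -74.  -59. -174.] [0.258 0.349 0.276] tilt 65.7 z [ 0.13  0.9  -0.41] y [ 0.98 -0.19 -0.1 ]
1 dot 0.997 [(0.7, -0.7, 0, 0), (0.7, -0.7, 0, 0)]
[ -12.  -21.  -33.  -65.  -89. -174.] [0.227 0.221 0.337] tilt 65.5 z [ 0.13  0.9  -0.41] y [ 0.98 -0.18 -0.09]
2 dot 0.998 [(0.7, -0.7, 0, 0), (0, -0.7, 0.7, 0), (0, -0.7, -0.7, 0)]
[ -16.  -38.  -49.  -65.  -94. -174.] [0.072 0.251 0.264] tilt 66.2 z [ 0.11  0.91 -0.4 ] y [ 0.98 -0.17 -0.11]
2 dot 0.998 [(0.7, -0.7, 0.7, 0), (0, -0.7, 0, 0), (0, -0.7, -0.7, 0)]
[ -18.  -38.  -48.  -65.  -96. -174.] [0.073 0.248 0.273] tilt 66.5 z [ 0.11  0.91 -0.4 ] y [ 0.98 -0.17 -0.12]
```

>>> {"fn": "carry_out", "kwargs": {
  "deltas": [
    [[0.175,-0.175,0,0,1],[0.35,-0.35,0,0,1],[0.525,-0.525,0,0,1],[0.7,-0.7,0,0,1],[0.7,-0.7,0,0,1]]
  ]
}}

```text
clock: 9.7
tool_pos: [0.2949, 0.217, 0.3092]
orientation: [-165.8, -61.3, 65.2]
force: [0.0, -0.0, -0.3]
opening: 0.0877
gripper_force: 0.0
```

>>> {"fn": "carry_out", "kwargs": {
  "deltas": [
    [[0.175,-0.175,0.175,0,1],[0.35,-0.35,0.35,0,1],[0.525,-0.525,0.525,0,1],[0.7,-0.7,0.7,0,1],[0.7,-0.7,0.7,0,1]]
  ]
}}

```text
clock: 10.2
tool_pos: [0.2587, 0.3496, 0.2746]
orientation: [-166.0, -64.7, 66.5]
force: [0.3, 0.1, 0.3]
opening: 0.088
gripper_force: 0.0
```

```bash
python3 log.py
cat > to.py <<'E'
# shift (tool units, 1=20cm) from pose q to grasp point g, for tool with y levelled
from sim import *
from plant import ctrl
def level(R):
    z=R.as_matrix()[:,2]; y=np.cross([0,0,1],z); y/=np.linalg.norm(y)
    l=R.inv().apply(y); a=np.degrees(np.arctan2(-l[0],l[1]))
    return a,(a+180+180)%360-180     # turns (deg) that level y
def to(p,R,g): return R.inv().apply(np.array(g)+.019*R.as_matrix()[:,2]-p)/.2
if __name__=="__main__":
    q=ctrl.get_obs()['joint_pos'];show(q);p,R=fk(q,P)
    print('level turns',level(R),np.array(level(R))/360)
    a=min(level(R),key=abs); Rl=R*Ro.from_euler('z',a,degrees=True)
    z=Rl.as_matrix()[:,2]
    for nm,g in(('pre',np.array([.492,-.257,.2])-.1*z),('botpre',np.array([.492,-.257,.058])-.09*z),('bot',[.492,-.257,.058])):
        qq,c=solve(np.array(g)+.019*z,Rl,q,1); print(nm,to(p,R,g).round(3),to(p,Rl,g).round(3),c<1e-6,qq.round(0))
E
python3 to.py
```

```text
10.2 [  16.8  -14.6  -37.4  -74.2  -59.1 -173.6] [0.259 0.35  0.275] [-166.   -64.7   66.5]
[  17.  -15.  -37.  -74.  -59. -174.] [0.259 0.35  0.275] tilt 65.5 z [ 0.13  0.9  -0.41] y [ 0.98 -0.19 -0.1 ]
level turns (np.float64(173.48107002604488), np.float64(-6.518929973955096)) [ 0.48189186 -0.01810814]
pre [-1.325  1.744 -2.834] [-1.515  1.582 -2.834] True [ -48.   40.   24.  -51. -117. -145.]
botpre [-1.968  1.817 -2.49 ] [-2.161  1.582 -2.49 ] True [ -47.   48.   18.  -48. -107. -135.]
bot [-1.968  1.817 -2.04 ] [-2.161  1.582 -2.04 ] True [ -43.   47.   10.  -49.  -99. -131.]
```

>>> {"fn": "carry_out", "kwargs": {
  "deltas": [
    [[-0.09,0.12,-0.19,-0.018,1],[-0.18,0.24,-0.38,-0.018,1],[-0.27,0.36,-0.57,-0.018,1],[-0.36,0.48,-0.76,-0.018,1],[-0.44,0.58,-0.94,-0.018,1]]
  ]
}}

```text
clock: 10.7
tool_pos: [0.334, 0.1212, 0.2611]
orientation: [-179.8, -65.6, 81.7]
force: [1.3, 1.0, 0.8]
opening: 0.0879
gripper_force: 0.0
```

>>> {"fn": "carry_out", "kwargs": {
  "deltas": [
    [[-0.1,0.105,-0.19,0,1],[-0.2,0.21,-0.38,0,1],[-0.3,0.315,-0.57,0,1],[-0.4,0.42,-0.76,0,1],[-0.5,0.527,-0.945,0,1]]
  ]
}}

```text
clock: 11.2
tool_pos: [0.4081, -0.105, 0.2477]
orientation: [-179.8, -65.6, 81.7]
force: [0.4, 0.1, -0.2]
opening: 0.0878
gripper_force: 0.0
```

>>> {"fn": "carry_out", "kwargs": {
  "deltas": [
    [[-0.1,0.105,-0.19,0,1],[-0.2,0.21,-0.38,0,1],[-0.3,0.315,-0.57,0,1],[-0.4,0.42,-0.76,0,1],[-0.5,0.527,-0.945,0,1]]
  ]
}}

```text
clock: 11.7
tool_pos: [0.4823, -0.331, 0.2344]
orientation: [-179.8, -65.6, 81.7]
force: [0.8, 0.4, 0.2]
opening: 0.0876
gripper_force: 0.0
```

```bash
python3 log.py
python3 - <<'E'
from h import *
S={n:ctrl.snapshot(n) for n in("scene","side","wrist")}
save(S["wrist"],"w1");save(S["side"],"s1",(300,240,420,380),4)
for k,zz in(("bottle_center",.056),("pad",0)):
    rs=[]
    for n in S:
        r=ctrl.spot_point(S[n],k)
        for q in r: print(k,n,np.round(q["centre"]),round(q["p"],2),atz(S[n],q["centre"],zz,n=="wrist").round(3))
        if r and r[0]["p"]>.4: rs.append(ray(S[n],r[0]["centre"],n=="wrist"))
    if len(rs)>1: print(k,tri(rs))
print(ctrl.get_obs()['clock'])
E
python3 to.py
```

```text
11.7 [ -48.5   39.8   24.   -51.2 -117.1 -145.5] [ 0.482 -0.331  0.234] [-179.8  -65.6   81.7]
bottle_center scene [254. 169.] 0.97 [ 0.496 -0.266  0.056]
bottle_center scene [280. 328.] 0.63 [0.767 0.206 0.056]
bottle_center side [349. 313.] 0.72 [ 0.49  -0.254  0.056]
bottle_center side [317. 221.] 0.6 [ 0.606 -0.061  0.056]
bottle_center wrist [275. 320.] 0.96 [ 0.489 -0.261  0.056]
bottle_center wrist [357. 151.] 0.41 [0.703 0.086 0.056]
bottle_center (array([ 0.49205096, -0.2598038 ,  0.05708472]), [np.float64(0.006823839578805277), np.float64(0.005819458102253848), np.float64(0.0028790794540440377)])
pad scene [255. 190.] 0.6 [ 0.503 -0.253  0.   ]
pad scene [280. 325.] 0.5 [0.733 0.159 0.   ]
pad side [346. 329.] 0.93 [ 0.489 -0.255  0.   ]
pad (array([ 0.49564593, -0.25629047, -0.00540492]), [np.float64(0.0042346788355288045), np.float64(0.004234678835528993)])
12.15
[ -48.   39.   24.  -51. -117. -145.] [ 0.482 -0.328  0.236] tilt 65.5 z [ 0.13  0.9  -0.41] y [ 0.99 -0.14  0.  ]
level turns (np.float64(-179.9764408614955), np.float64(0.023559138504509747)) [-4.99934558e-01  6.54420514e-05]
pre [-0.018 -0.001 -0.003] [-0.018 -0.001 -0.003] True [ -48.   40.   24.  -51. -117. -145.]
botpre [-0.664 -0.001  0.34 ] [-0.664 -0.001  0.34 ] True [ -47.   48.   18.  -47. -107. -135.]
bot [-0.664 -0.001  0.79 ] [-0.664 -0.001  0.79 ] True [ -43.   47.   10.  -49.  -99. -131.]
```

View pics/w1.png

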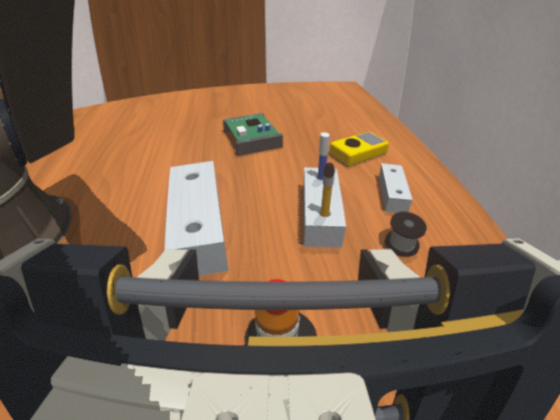

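View pics/s1.png

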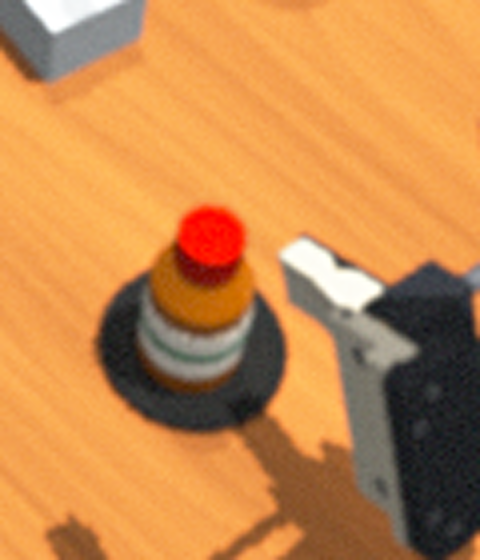

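The wrist view shows the bottle centred between the fingers at (275,320) with its red cap. The side crop confirms the amber bottle with red cap and pale label on its black pad.

>>> {"fn": "carry_out", "kwargs": {
  "deltas": [
    [[-0.175,0,0.09,0,1],[-0.35,0,0.18,0,1],[-0.525,0,0.27,0,1],[-0.7,0,0.36,0,1],[-0.7,0,0.36,0,1]]
  ]
}}

```text
clock: 12.65
tool_pos: [0.4817, -0.3181, 0.0745]
orientation: [-179.0, -65.9, 81.0]
force: [0.6, 0.8, -0.6]
opening: 0.0874
gripper_force: 0.0
```

>>> {"fn": "carry_out", "kwargs": {
  "deltas": [
    [[0,0,0.11,0,1],[0,0,0.22,0,1],[0,0,0.33,0,1],[0,0,0.446,0,1],[0,0,0.446,0,1]]
  ]
}}

```text
clock: 13.15
tool_pos: [0.4952, -0.2384, 0.0437]
orientation: [179.9, -65.6, 82.1]
force: [-0.3, 0.3, 0.3]
opening: 0.0875
gripper_force: 0.0
```

>>> {"fn": "carry_out", "kwargs": {
  "deltas": [
    [[0,0,0,0,-1],[0,0,0,0,-1],[0,0,0,0,-1],[0,0,0,0,-1],[0,0,0,0,-1]]
  ]
}}

```text
clock: 13.65
tool_pos: [0.4945, -0.2411, 0.0417]
orientation: [-180.0, -65.6, 81.9]
force: [-0.6, -0.4, -0.5]
opening: 0.0534
gripper_force: 0.0
```

```bash
python3 log.py
python3 - <<'E'
from h import *
p=ctrl.snapshot("side");save(p,"s2",(240,180,440,400),3)
E
```

```text
13.65 [ -42.7   48.2    9.9  -49.3  -98.6 -130.8] [ 0.494 -0.241  0.042] [-180.   -65.6   81.9]
```

View pics/s2.png

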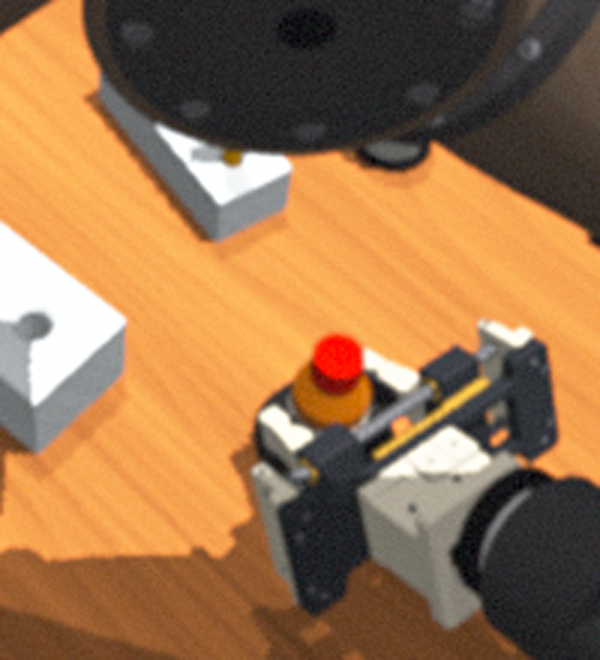

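Side crop: bottle sits between the fingers, which are still closing around it (red cap at ~(338,362) in the crop). I'll finish the grip, then lift.

>>> {"fn": "carry_out", "kwargs": {
  "deltas": [
    [[0,0,0,0,-1],[0,0,0,0,-1],[0,0,0,0,-1],[0,0,0,0,-1]]
  ]
}}

```text
clock: 14.1
tool_pos: [0.4944, -0.2409, 0.0417]
orientation: [-180.0, -65.6, 81.9]
force: [-1.4, -1.3, 1.9]
opening: 0.0476
gripper_force: 30.0
```

>>> {"fn": "carry_out", "kwargs": {
  "deltas": [
    [[0.04,0,-0.02,0,-1],[0.12,0,-0.055,0,-1],[0.24,0,-0.11,0,-1],[0.36,0,-0.16,0,-1],[0.36,0,-0.16,0,-1]]
  ]
}}

```text
clock: 14.6
tool_pos: [0.4958, -0.2413, 0.1251]
orientation: [179.1, -65.3, 82.7]
force: [0.5, 0.2, -1.0]
opening: 0.0471
gripper_force: 30.0
```

Held at 47 mm and 30 N with about 1.5 N of weight. Lift further and spin.

>>> {"fn": "carry_out", "kwargs": {
  "deltas": [
    [[0.12,0,-0.055,0,-1],[0.24,0,-0.11,0,-1],[0.36,0,-0.16,0,-1],[0.45,0,-0.205,0,-1],[0.45,0,-0.205,0,-1]]
  ]
}}

```text
clock: 15.1
tool_pos: [0.4951, -0.241, 0.2226]
orientation: [179.4, -65.4, 82.5]
force: [-0.2, 0.5, -0.7]
opening: 0.0471
gripper_force: 30.0
```

>>> {"fn": "carry_out", "kwargs": {
  "deltas": [
    [[0,0,0,-0.0238,-1],[0,0,0,-0.0476,-1],[0,0,0,-0.0714,-1],[0,0,0,-0.0952,-1],[0,0,0,-0.119,-1]]
  ]
}}

```text
clock: 15.6
tool_pos: [0.4944, -0.2399, 0.2184]
orientation: [123.5, -41.7, 148.1]
force: [0.4, -0.3, -1.6]
opening: 0.0469
gripper_force: 30.0
```

>>> {"fn": "carry_out", "kwargs": {
  "deltas": [
    [[0,0,0,-0.0238,-1],[0,0,0,-0.0476,-1],[0,0,0,-0.0714,-1],[0,0,0,-0.0952,-1],[0,0,0,-0.119,-1]]
  ]
}}

```text
clock: 16.1
tool_pos: [0.4944, -0.24, 0.2184]
orientation: [114.4, -3.7, 170.3]
force: [-0.6, -0.0, -1.5]
opening: 0.0469
gripper_force: 30.0
```

```bash
python3 log.py
python3 - <<'E'
from h import *
p=ctrl.snapshot("side");save(p,"s3",(240,100,480,400),2)
print(ctrl.get_obs()['opening'])
E
```

```text
16.1 [ -43.2   35.5   13.6  -52.1 -109.4  -57.6] [ 0.494 -0.24   0.218] [114.4  -3.7 170.3]
0.047190644154604014
```

View pics/s3.png

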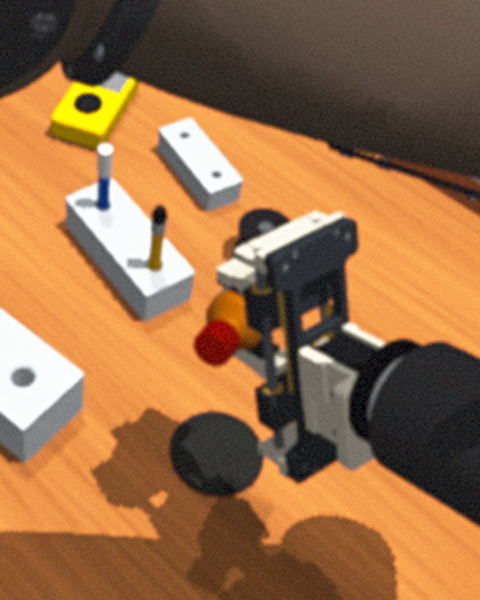

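The bottle turns rigidly with the gripper: red cap at crop (215,342), now sideways. The pad below is empty. Next: finish the inversion, hold, and turn back.

>>> {"fn": "carry_out", "kwargs": {
  "deltas": [
    [[0,0,0,-0.0238,-1],[0,0,0,-0.0476,-1],[0,0,0,-0.0714,-1],[0,0,0,-0.0952,-1],[0,0,0,-0.119,-1]]
  ]
}}

```text
clock: 16.65
tool_pos: [0.4945, -0.24, 0.2185]
orientation: [120.1, 34.6, -169.8]
force: [-0.2, 0.1, -2.5]
opening: 0.0472
gripper_force: 30.0
```

>>> {"fn": "carry_out", "kwargs": {
  "deltas": [
    [[0,0,0,-0.0238,-1],[0,0,0,-0.0476,-1],[0,0,0,-0.0714,-1],[0,0,0,-0.0952,-1],[0,0,0,-0.119,-1]]
  ]
}}

```text
clock: 17.15
tool_pos: [0.4945, -0.24, 0.2186]
orientation: [161.8, 64.2, -118.1]
force: [-0.3, 0.8, -2.0]
opening: 0.047
gripper_force: 30.0
```

>>> {"fn": "carry_out", "kwargs": {
  "deltas": [
    [[0,0,0,0,-1],[0,0,0,0,-1],[0,0,0,0,-1],[0,0,0,0,-1]]
  ]
}}

```text
clock: 17.55
tool_pos: [0.4946, -0.2402, 0.2192]
orientation: [161.3, 64.1, -118.6]
force: [-0.7, 0.2, -1.7]
opening: 0.0473
gripper_force: 30.0
```

```bash
python3 log.py
python3 - <<'E'
from h import *
p=ctrl.snapshot("side");save(p,"s4",(240,100,480,400),2)
E
```

```text
17.55 [ -43.2   35.5   13.6  -52.1 -109.4   27.6] [ 0.495 -0.24   0.219] [ 161.3   64.1 -118.6]
```

View pics/s4.png

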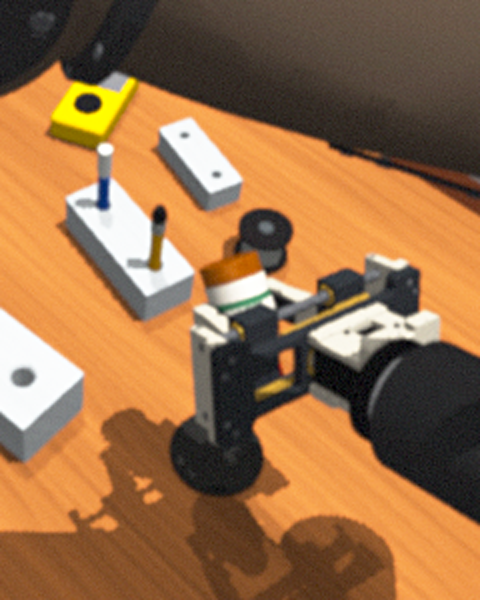

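>>> {"fn": "carry_out", "kwargs": {
  "deltas": [
    [[0,0,0,0.0238,-1],[0,0,0,0.0476,-1],[0,0,0,0.0714,-1],[0,0,0,0.0952,-1],[0,0,0,0.119,-1]]
  ]
}}

```text
clock: 18.1
tool_pos: [0.4946, -0.2402, 0.2193]
orientation: [120.0, 34.2, -170.1]
force: [-0.3, -0.1, -2.2]
opening: 0.0472
gripper_force: 30.0
```

>>> {"fn": "carry_out", "kwargs": {
  "deltas": [
    [[0,0,0,0.0238,-1],[0,0,0,0.0476,-1],[0,0,0,0.0714,-1],[0,0,0,0.0952,-1],[0,0,0,0.119,-1]]
  ]
}}

```text
clock: 18.6
tool_pos: [0.4946, -0.2402, 0.2193]
orientation: [114.5, -4.3, 169.9]
force: [0.3, -0.2, -2.5]
opening: 0.0473
gripper_force: 30.0
```

>>> {"fn": "carry_out", "kwargs": {
  "deltas": [
    [[0,0,0,0.0238,-1],[0,0,0,0.0476,-1],[0,0,0,0.0714,-1],[0,0,0,0.0952,-1],[0,0,0,0.119,-1]]
  ]
}}

```text
clock: 19.1
tool_pos: [0.4946, -0.2402, 0.2193]
orientation: [124.0, -42.3, 147.5]
force: [-0.6, -0.1, -2.0]
opening: 0.0472
gripper_force: 30.0
```

>>> {"fn": "carry_out", "kwargs": {
  "deltas": [
    [[0,0,0,0.0238,-1],[0,0,0,0.0476,-1],[0,0,0,0.0714,-1],[0,0,0,0.0952,-1],[0,0,0,0.119,-1]]
  ]
}}

```text
clock: 19.6
tool_pos: [0.4946, -0.2402, 0.2193]
orientation: [-179.0, -65.6, 80.8]
force: [-0.5, -0.9, -2.6]
opening: 0.047
gripper_force: 30.0
```

>>> {"fn": "carry_out", "kwargs": {
  "deltas": [
    [[0,0,0,0,-1],[0,0,0,0,-1]]
  ]
}}

```text
clock: 19.8
tool_pos: [0.4946, -0.2402, 0.2193]
orientation: [179.6, -65.6, 82.4]
force: [0.5, 0.5, -1.6]
opening: 0.0473
gripper_force: 30.0
```

```bash
python3 log.py
python3 - <<'E'
from sim import *
from plant import ctrl
q=ctrl.get_obs()['joint_pos'];p,R=fk(q,P);print(p)
import h
S={n:ctrl.snapshot(n) for n in("scene","side")}
for k in("bottle_center","pad"):
    rs=[]
    for n in S:
        r=[a for a in ctrl.spot_point(S[n],k) if a["p"]>.4]
        if r: print(k,n,np.round(r[0]["centre"]),h.atz(S[n],r[0]["centre"],0).round(3)); rs.append(h.ray(S[n],r[0]["centre"]))
    if len(rs)>1: print(k,h.tri(rs))
for c in([.4944,-.2409,.0417],): print(R.inv().apply(np.array(c)-p)/.2)
h.save(S["side"],"s5",(280,120,440,360),2.5)
E
```

```text
19.8 [ -43.2   35.5   13.6  -52.1 -109.4 -143.4] [ 0.495 -0.24   0.219] [179.6 -65.6  82.4]
[ 0.49475187 -0.24026638  0.21923392]
bottle_center scene [254. 110.] [ 0.233 -0.645  0.   ]
bottle_center side [363. 251.] [ 0.654 -0.155  0.   ]
bottle_center (array([ 0.49698514, -0.25218678,  0.23068848]), [np.float64(7.095750667409585e-05), np.float64(7.095750667433346e-05)])
pad scene [255. 191.] [ 0.504 -0.252  0.   ]
pad side [346. 327.] [ 0.493 -0.252  0.   ]
pad (array([ 0.49872545, -0.25304617, -0.00393434]), [np.float64(0.004055912972496845), np.float64(0.004055912972496963)])
[-0.80959057 -0.0041737   0.3640277 ]
```

View pics/s5.png

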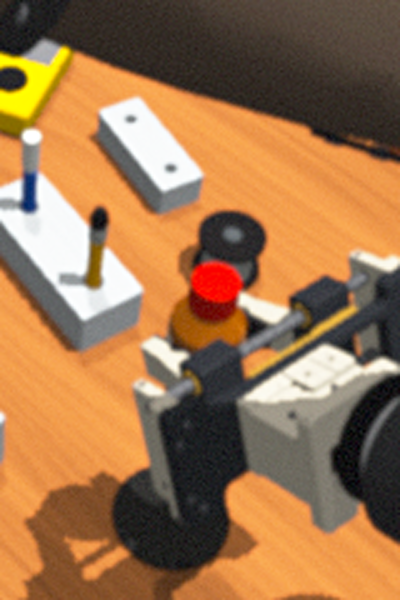

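The bottle had been inverted (amber underside up in the fourth crop) and is upright again, with the cap at crop (215,290). Setting it back by the reverse lift.

>>> {"fn": "carry_out", "kwargs": {
  "deltas": [
    [[-0.15,0,0.07,0,-1],[-0.33,0,0.15,0,-1],[-0.51,0,0.23,0,-1],[-0.66,0,0.297,0,-1],[-0.72,0,0.324,0,-1]]
  ]
}}

```text
clock: 20.6
tool_pos: [0.4936, -0.2397, 0.0582]
orientation: [-179.4, -65.7, 81.4]
force: [-0.7, -1.0, -2.6]
opening: 0.0469
gripper_force: 30.0
```

>>> {"fn": "carry_out", "kwargs": {
  "deltas": [
    [[-0.03,0,0.0135,0,-1],[-0.06,0,0.027,0,-1],[-0.075,0,0.034,0,-1],[-0.085,0,0.038,0,-1],[-0.09,0,0.041,0,-1]]
  ]
}}

```text
clock: 21.1
tool_pos: [0.4948, -0.2411, 0.0424]
orientation: [179.8, -65.5, 82.1]
force: [0.4, 1.8, -0.5]
opening: 0.0472
gripper_force: 30.0
```

>>> {"fn": "carry_out", "kwargs": {
  "deltas": [
    [[0,0,0,0,-1],[0,0,0,0,-1],[0,0,0,0,-1]]
  ]
}}

```text
clock: 21.4
tool_pos: [0.4946, -0.2408, 0.0419]
orientation: [180.0, -65.6, 81.9]
force: [0.2, 0.6, -1.4]
opening: 0.0469
gripper_force: 30.0
```

>>> {"fn": "carry_out", "kwargs": {
  "deltas": [
    [[-0.003,0,0.0015,0,-1],[-0.006,0,0.003,0,-1],[-0.006,0,0.003,0,-1]]
  ]
}}

```text
clock: 21.7
tool_pos: [0.4946, -0.2408, 0.0416]
orientation: [179.9, -65.6, 82.1]
force: [-0.8, -1.5, 6.7]
opening: 0.047
gripper_force: 30.0
```

>>> {"fn": "carry_out", "kwargs": {
  "deltas": [
    [[0,0,0,0,0.2],[0,0,0,0,0.4],[0,0,0,0,0.6],[0,0,0,0,1],[0,0,0,0,1]]
  ]
}}

```text
clock: 22.2
tool_pos: [0.4945, -0.2406, 0.0401]
orientation: [-179.9, -65.6, 81.9]
force: [-0.3, -0.2, -1.1]
opening: 0.0789
gripper_force: 0.0
```

>>> {"fn": "carry_out", "kwargs": {
  "deltas": [
    [[0,0,0,0,1],[0,0,0,0,1],[0,0,0,0,1],[0,0,0,0,1],[0,0,0,0,1]]
  ]
}}

```text
clock: 22.7
tool_pos: [0.4945, -0.2407, 0.0403]
orientation: [-180.0, -65.6, 81.9]
force: [-0.9, -0.6, 0.2]
opening: 0.0871
gripper_force: 0.0
```

Run:
```python
from h import *
p=ctrl.snapshot("side");save(p,"s6",(280,200,440,380),3)
print(ctrl.get_obs()['opening'])
S={n:ctrl.snapshot(n) for n in("scene","side")}
rs=[ray(S[n],ctrl.spot_point(S[n],"bottle_center")[0]["centre"]) for n in S];print(tri(rs))
```

```text
0.08733061344512046
(array([ 0.49801766, -0.25236159,  0.05266045]), [np.float64(0.0003600118972250742), np.float64(0.00036001189722504185)])
```

View pics/s6.png

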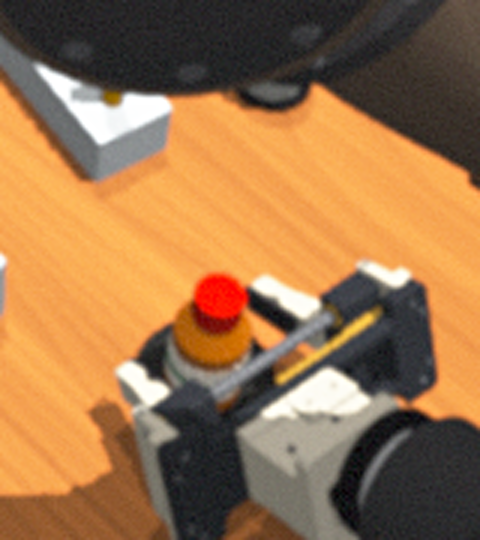

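The bottle stands upright and released on its pad, with open fingers on both sides. Retreat and compute the way to the brush.

>>> {"fn": "carry_out", "kwargs": {
  "deltas": [
    [[0,0,-0.1,0,1],[0,0,-0.25,0,1],[0,0,-0.4,0,1],[0,0,-0.6,0,1],[0,0,-0.6,0,1]]
  ]
}}

```text
clock: 23.45
tool_pos: [0.4784, -0.3537, 0.0913]
orientation: [179.7, -65.3, 82.1]
force: [-0.3, -0.2, -0.8]
opening: 0.0877
gripper_force: 0.0
```

>>> {"fn": "carry_out", "kwargs": {
  "deltas": [
    [[0.2,0,-0.1,0,1],[0.4,0,-0.2,0,1],[0.6,0,-0.3,0,1],[0.75,0,-0.35,0,1],[0.75,0,-0.35,0,1]]
  ]
}}

```text
clock: 23.95
tool_pos: [0.4795, -0.3514, 0.2607]
orientation: [179.0, -65.2, 82.8]
force: [-0.8, -0.7, 0.5]
opening: 0.0873
gripper_force: 0.0
```

```bash
python3 log.py
cat > br.py <<'E'
from to import *
import h
q=ctrl.get_obs()['joint_pos'];show(q);p,R=fk(q,P); z=R.as_matrix()[:,2]
S={n:ctrl.snapshot(n) for n in("scene","side","wrist")}
pts={}
for k,hh in(("brush_center",.072),("brush_tip",.132)):
    rs=[]
    for n in S:
        r=[a for a in ctrl.spot_point(S[n],k) if a["p"]>.4]
        for a in r: print(k,n,np.round(a["centre"]),round(a["p"],2),h.atz(S[n],a["centre"],hh,n=="wrist").round(3))
        if r: rs.append(h.ray(S[n],r[0]["centre"],n=="wrist"))
    if len(rs)>1: x=h.tri(rs);print(k,x[0].round(4),np.round(x[1],4))
g=np.array([.592,-.076,.092])
for nm,t in(('up',g-.1*z+[0,0,.1]),('pre',g-.1*z),('g',g),('lift',g+[0,0,.13])):
    qq,c=solve(t+.019*z,R,q,1); print(nm,to(p,R,t).round(3),c<1e-6,qq.round(0))
print(ctrl.get_obs()['clock'])
E
python3 br.py
```

```text
23.95 [ -49.7   39.5   27.6  -51.8 -120.1 -147.5] [ 0.48  -0.351  0.261] [179.  -65.2  82.8]
[ -50.   40.   28.  -52. -120. -147.] [ 0.48  -0.351  0.261] tilt 65.2 z [ 0.13  0.9  -0.42] y [ 0.99 -0.14  0.01]
brush_center scene [268. 212.] 0.58 [ 0.59  -0.074  0.072]
brush_center side [317. 224.] 0.69 [ 0.59  -0.075  0.072]
brush_center wrist [326. 203.] 0.75 [ 0.596 -0.075  0.072]
brush_center [ 0.5921 -0.0747  0.0719] [0.002  0.0019 0.0034]
brush_tip scene [266. 195.] 0.58 [ 0.602 -0.06   0.132]
brush_tip scene [279. 329.] 0.49 [0.81  0.258 0.132]
brush_tip side [319. 206.] 0.63 [ 0.587 -0.079  0.132]
brush_tip wrist [327. 174.] 0.82 [ 0.59  -0.083  0.132]
brush_tip [ 0.5939 -0.0718  0.1228] [0.0006 0.0016 0.0016]
up [0.291 0.36  1.049] True [ -34.   34.   14.  -57. -103. -149.]
pre [-0.162  0.357  1.259] True [ -34.   41.   11.  -56.  -97. -141.]
g [-0.162  0.357  1.759] True [ -28.   41.    4.  -59.  -89. -139.]
lift [0.428 0.361 1.487] True [ -28.   31.    7.  -59.  -96. -149.]
24.4
```

>>> {"fn": "carry_out", "kwargs": {
  "deltas": [
    [[0.035,0.045,0.13,0,1],[0.07,0.09,0.26,0,1],[0.11,0.135,0.39,0,1],[0.146,0.18,0.525,0,1],[0.146,0.18,0.525,0,1]]
  ]
}}

```text
clock: 24.9
tool_pos: [0.5309, -0.2456, 0.2382]
orientation: [-179.9, -65.7, 82.0]
force: [-0.2, -0.3, -0.2]
opening: 0.0876
gripper_force: 0.0
```

>>> {"fn": "carry_out", "kwargs": {
  "deltas": [
    [[0.035,0.045,0.13,0,1],[0.07,0.09,0.26,0,1],[0.11,0.135,0.39,0,1],[0.146,0.18,0.525,0,1],[0.146,0.18,0.525,0,1]]
  ]
}}

```text
clock: 25.4
tool_pos: [0.5813, -0.1445, 0.2214]
orientation: [-179.9, -65.7, 81.9]
force: [-0.8, 0.9, 0.7]
opening: 0.0877
gripper_force: 0.0
```

>>> {"fn": "carry_out", "kwargs": {
  "deltas": [
    [[-0.11,0,0.05,0,1],[-0.22,0,0.1,0,1],[-0.33,0,0.15,0,1],[-0.453,0,0.21,0,1],[-0.453,0,0.21,0,1]]
  ]
}}

```text
clock: 25.9
tool_pos: [0.579, -0.1464, 0.1181]
orientation: [-179.0, -65.7, 81.0]
force: [0.6, -0.0, -0.6]
opening: 0.0878
gripper_force: 0.0
```

```bash
python3 br.py | grep -v "^brush_tip"
```

```text
[ -34.   42.   10.  -56.  -97. -141.] [ 0.579 -0.146  0.118] tilt 65.7 z [ 0.13  0.9  -0.41] y [ 0.99 -0.14 -0.01]
brush_center side [318. 221.] 0.72 [ 0.596 -0.073  0.072]
brush_center wrist [279. 241.] 0.77 [ 0.592 -0.079  0.072]
brush_center [ 0.5932 -0.0756  0.0725] [0.0028 0.0028]
up [ 0.484  0.011 -0.231] True [ -34.   34.   14.  -57. -104. -150.]
pre [ 0.028  0.015 -0.025] True [ -34.   41.   11.  -56.  -98. -142.]
g [0.028 0.015 0.475] True [ -28.   41.    5.  -59.  -90. -139.]
lift [0.621 0.01  0.208] True [ -28.   32.    7.  -60.  -97. -150.]
26.35
```

>>> {"fn": "carry_out", "kwargs": {
  "deltas": [
    [[0.028,0.017,0.1,0,1],[0.028,0.017,0.22,0,1],[0.028,0.017,0.34,0,1],[0.028,0.017,0.475,0,1],[0.028,0.017,0.475,0,1]]
  ]
}}

```text
clock: 26.85
tool_pos: [0.5961, -0.0553, 0.087]
orientation: [-179.7, -65.7, 81.7]
force: [0.0, -0.8, -0.0]
opening: 0.0876
gripper_force: 0.0
```

>>> {"fn": "carry_out", "kwargs": {
  "deltas": [
    [[0,0,0,0,-1],[0,0,0,0,-1],[0,0,0,0,-1],[0,0,0,0,-1],[0,0,0,0,-1]]
  ]
}}

```text
clock: 27.35
tool_pos: [0.5966, -0.0597, 0.0878]
orientation: [180.0, -65.6, 81.9]
force: [-0.2, -0.4, 0.2]
opening: 0.0532
gripper_force: 0.0
```

>>> {"fn": "carry_out", "kwargs": {
  "deltas": [
    [[0,0,0,0,-1],[0,0,0,0,-1],[0,0,0,0,-1],[0,0,0,0,-1],[0,0,0,0,-1]]
  ]
}}

```text
clock: 27.85
tool_pos: [0.5965, -0.0592, 0.0877]
orientation: [-180.0, -65.6, 81.9]
force: [0.2, -0.3, -0.6]
opening: 0.0143
gripper_force: 30.0
```

>>> {"fn": "carry_out", "kwargs": {
  "deltas": [
    [[0,0,0,0,-1],[0,0,0,0,-1],[0,0,0,0,-1]]
  ]
}}

```text
clock: 28.15
tool_pos: [0.5965, -0.0592, 0.0877]
orientation: [-180.0, -65.6, 81.9]
force: [-0.5, -0.1, -0.8]
opening: 0.0142
gripper_force: 30.0
```

```bash
python3 log.py; python3 to.py | head -2
```

```text
28.15 [ -27.8   41.2    4.7  -59.   -90.1 -139.3] [ 0.596 -0.059  0.088] [-180.   -65.6   81.9]
[ -28.   41.    5.  -59.  -90. -139.] [ 0.597 -0.059  0.088] tilt 65.6 z [ 0.13  0.9  -0.41] y [ 0.99 -0.14 -0.  ]
level turns (np.float64(179.98384137015728), np.float64(-0.016158629842720984)) [ 4.99955115e-01 -4.48850829e-05]
```

>>> {"fn": "carry_out", "kwargs": {
  "deltas": [
    [[0.03,0,-0.014,0,-1],[0.1,0,-0.045,0,-1],[0.2,0,-0.09,0,-1],[0.3,0,-0.136,0,-1],[0.3,0,-0.136,0,-1]]
  ]
}}

```text
clock: 28.65
tool_pos: [0.5978, -0.0599, 0.1581]
orientation: [179.1, -65.4, 82.8]
force: [0.6, -1.0, 0.9]
opening: 0.0145
gripper_force: 30.0
```

>>> {"fn": "carry_out", "kwargs": {
  "deltas": [
    [[0.1,0,-0.045,0,-1],[0.25,0,-0.113,0,-1],[0.4,0,-0.18,0,-1],[0.4,0,-0.18,0,-1],[0.4,0,-0.18,0,-1]]
  ]
}}

```text
clock: 29.15
tool_pos: [0.5966, -0.0589, 0.2429]
orientation: [179.6, -65.5, 82.3]
force: [-0.2, 0.3, -0.4]
opening: 0.0142
gripper_force: 30.0
```

```bash
python3 log.py
cat > bd.py <<'E'
from to import *
import h,sys
ph=float(sys.argv[1])
q=ctrl.get_obs()['joint_pos'];p,R=fk(q,P); z=R.as_matrix()[:,2]
S={n:ctrl.snapshot(n) for n in("scene","side","wrist")}
for k,hh in(("board_mid",.034),("brush_center",.2),("brush_tip",.2)):
    rs=[]
    for n in S:
        r=[a for a in ctrl.spot_point(S[n],k) if a["p"]>.4]
        for a in r[:1]: print(k,n,np.round(a["centre"]),round(a["p"],2),h.atz(S[n],a["centre"],hh,n=="wrist").round(3)); rs.append(h.ray(S[n],a["centre"],n=="wrist"))
    if len(rs)>1: x=h.tri(rs);print(k,x[0].round(4),np.round(x[1],4))
Rt=R*Ro.from_euler('z',ph,degrees=True)
print('brush axis after',(Rt*R.inv()).apply([0,0,1]))
g=np.array([.549,.284,.165])
for nm,t in(('high',g+[0,0,.07]),('g',g)):
    qq,c=solve(t+.019*z,Rt,q,1); print(nm,to(p,R,t).round(3),'turned',to(p,Rt,t).round(3),c<1e-6,qq.round(0))
print(ctrl.get_obs()['clock'],ctrl.get_obs()['opening'])
E
python3 bd.py -102
```

```text
29.15 [ -27.9   29.7    8.6  -59.8  -97.9 -152.3] [ 0.597 -0.059  0.243] [179.6 -65.5  82.3]
board_mid scene [404. 294.] 0.55 [0.508 0.272 0.034]
board_mid wrist [198. 200.] 0.56 [0.504 0.284 0.034]
board_mid [0.5084 0.2745 0.0389] [0.0032 0.0032]
brush_center scene [264. 153.] 0.74 [ 0.566 -0.115  0.2  ]
brush_center wrist [277. 314.] 0.61 [ 0.596 -0.063  0.2  ]
brush_center [ 0.5926 -0.0786  0.2261] [0.0011 0.0011]
brush_tip scene [261. 129.] 0.58 [ 0.507 -0.21   0.2  ]
brush_tip side [329. 142.] 0.51 [ 0.676 -0.013  0.2  ]
brush_tip wrist [279. 227.] 0.8 [0.608 0.017 0.2  ]
brush_tip [ 0.5967 -0.0778  0.2859] [0.0017 0.001  0.0024]
brush axis after [-9.45795424e-01 -3.24762848e-01 -3.30978490e-04]
high [ 0.655 -0.478  1.625] turned [0.331 0.74  1.625] True [  2.  18. -11. -73. -70. -54.]
g [ 0.337 -0.478  1.771] turned [0.398 0.429 1.771] True [  1.  25. -13. -75. -68. -45.]
29.75 0.013785069487152192
```

>>> {"fn": "carry_out", "kwargs": {
  "deltas": [
    [[0,0,0,-0.0238,-1],[0,0,0,-0.0476,-1],[0,0,0,-0.0714,-1],[0,0,0,-0.0952,-1],[0,0,0,-0.119,-1]]
  ]
}}

```text
clock: 30.25
tool_pos: [0.5966, -0.0589, 0.2412]
orientation: [123.6, -41.6, 148.1]
force: [-0.1, 1.4, 0.2]
opening: 0.014
gripper_force: 30.0
```

>>> {"fn": "carry_out", "kwargs": {
  "deltas": [
    [[0,0,0,-0.0238,-1],[0,0,0,-0.0476,-1],[0,0,0,-0.0714,-1],[0,0,0,-0.0952,-1],[0,0,0,-0.119,-1]]
  ]
}}

```text
clock: 30.75
tool_pos: [0.5966, -0.0589, 0.2413]
orientation: [114.5, -3.6, 170.3]
force: [0.6, 0.1, 0.4]
opening: 0.0139
gripper_force: 30.0
```

>>> {"fn": "carry_out", "kwargs": {
  "deltas": [
    [[0,0,0,-0.0225,-1],[0,0,0,-0.045,-1],[0,0,0,-0.045,-1]]
  ]
}}

```text
clock: 31.05
tool_pos: [0.5966, -0.0589, 0.2413]
orientation: [114.9, 10.9, 176.9]
force: [-0.5, 0.7, -0.3]
opening: 0.0141
gripper_force: 30.0
```

>>> {"fn": "carry_out", "kwargs": {
  "deltas": [
    [[0.03,0.07,0.16,0,-1],[0.065,0.15,0.33,0,-1],[0.1,0.22,0.49,0,-1],[0.135,0.3,0.65,0,-1],[0.165,0.37,0.81,0,-1]]
  ]
}}

```text
clock: 31.55
tool_pos: [0.5737, 0.122, 0.2342]
orientation: [114.9, 10.6, 176.8]
force: [0.2, -0.2, -1.0]
opening: 0.0141
gripper_force: 30.0
```

>>> {"fn": "carry_out", "kwargs": {
  "deltas": [
    [[0.035,0.08,0.17,0,-1],[0.07,0.16,0.34,0,-1],[0.11,0.25,0.54,0,-1],[0.15,0.33,0.73,0,-1],[0.165,0.37,0.81,0,-1]]
  ]
}}

```text
clock: 32.05
tool_pos: [0.5502, 0.3034, 0.2271]
orientation: [114.8, 10.5, 176.9]
force: [-0.5, -0.4, 0.2]
opening: 0.0138
gripper_force: 30.0
```

>>> {"fn": "carry_out", "kwargs": {
  "deltas": [
    [[0.015,-0.07,0.03,0,-1],[0.03,-0.15,0.07,0,-1],[0.05,-0.23,0.11,0,-1],[0.067,-0.311,0.146,0,-1],[0.067,-0.311,0.146,0,-1]]
  ]
}}

```text
clock: 32.55
tool_pos: [0.5503, 0.3005, 0.1544]
orientation: [114.9, 10.3, 176.8]
force: [-0.5, -0.1, -0.0]
opening: 0.0138
gripper_force: 30.0
```

```bash
python3 log.py; python3 bd.py 0
python3 - <<'E'
from h import *
a=ctrl.snapshot("scene");b=ctrl.snapshot("side")
A=cv2.resize(a["color"][200:350,300:500],None,fx=2,fy=2);B=cv2.resize(b["color"][90:240,120:320],None,fx=2,fy=2)
C=cv2.resize(b["color"][260:360,280:413],None,fx=3,fy=3)
cv2.imwrite("pics/end.png",np.vstack([np.hstack([A,B]),np.pad(C,((0,0),(0,800-C.shape[1]),(0,0)))])[:600,:,::-1])
E
```

```text
32.55 [  1.   24.9 -13.5 -75.2 -68.4 -45. ] [0.55  0.3   0.154] [114.9  10.3 176.8]
board_mid scene [404. 295.] 0.67 [0.51  0.274 0.034]
board_mid side [181. 169.] 0.8 [0.5   0.281 0.034]
board_mid wrist [101. 143.] 0.79 [0.505 0.281 0.034]
board_mid [0.5045 0.2779 0.0345] [0.0068 0.0056 0.0023]
brush_center side [352. 329.] 0.53 [ 0.398 -0.323  0.2  ]
brush_center wrist [275. 312.] 0.69 [0.482 0.187 0.2  ]
brush_center [ 0.2037 -0.307   0.3722] [0.1238 0.1238]
brush_tip scene [411. 246.] 0.81 [0.551 0.3   0.2  ]
brush_tip wrist [279. 229.] 0.71 [0.471 0.184 0.2  ]
brush_tip [0.5164 0.2745 0.1649] [0.0008 0.0008]
brush axis after [0. 0. 1.]
high [-0.07   0.325 -0.147] turned [-0.07   0.325 -0.147] True [  2.  18. -11. -72. -70. -55.]
g [-0.007  0.013 -0.002] turned [-0.007  0.013 -0.002] True [  1.  25. -13. -75. -68. -45.]
33.15 0.01443390212242039
```

View pics/end.png

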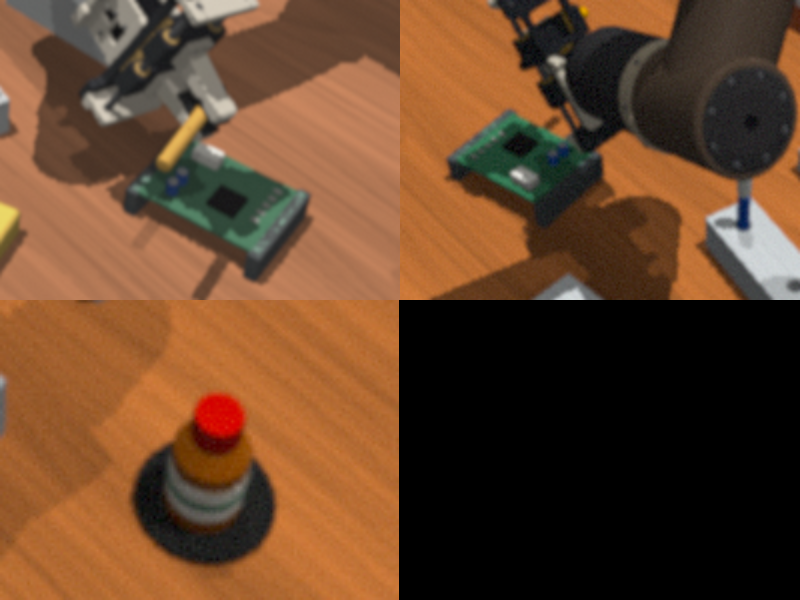

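The final views show the brush level in the fingers, yellow handle around (180,140). Its tip triangulates to (0.516, 0.275, 0.165), over the board's middle. The bottle stands upright on its pad at (210,460), and the marker is still in the holder.

```bash
python3 -c "
from plant import ctrl
print(ctrl.close_job())"
```

```text
the job is handed in; nothing more can be done
None
```

I handed the job in at about 33 s of the 67 s allowed; the judge returned no result. The bottle was turned over and is back upright on its pad, released. The brush is held level with its tip over the board, about 165 mm above the bench. I did not measure the marker, meter and spool at the end; the last picture shows only the marker, still in its hole.

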